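Tip out test cartridges, load the rocker mixer level, scan it and start it

ROBOT

A 7-joint arm with a two-finger parallel gripper is mounted at the origin on a cart in front of the work surface, level with it; the furniture and walls round the work are solid. World frame = base frame: x ahead of the robot, y to its left, z up, the work surface at z = 0. Lengths are in mm, angles in rad, forces in N, time in s.
With the tool pointing down it reaches from about 425 to 950 mm from the base axis. Payload 4.7 kg.
Tool frame: the origin (TCP) lies midway between the tips of the shut fingers; the grasp point (between the pads) lies 19 mm behind it; z points along the fingers, y is the line along which they close (so a half turn about z gives the same grasp; the last joint's range is limited). The gripper opens to 87 mm and grips with 3 to 60 N. Pads are 19 mm wide; open, the fingers measure 117 mm over their backs; the gripper's body (75 mm by 190 mm) begins 51 mm behind the grasp point.
Start: joints at [-1.173, 0.469, -0.049, 1.532, 0.024, 1.141, -0.082], TCP at [279.386, 614.486, 222.573] pointing down, gripper open.
Joint ranges: [-2.59, 2.59], [-0.33, 1.99], [-1.39, 1.29], [0.1, 2.45], [-1.04, 4.18], [0.21, 1.99], [-2.66, 2.66]. Speed limits (rad/s): [2.57, 2.57, 3.14, 3.14, 3.14, 3.14, 3.14].

INTERFACE

Orientations are given as a unit quaternion [w, x, y, z].
In Python, from plant import monitor, optics, close_job gives the robot as it stands. The module is installed in compiled form; this text tells all that it offers.
- The arm moves only by the tool arm_command, never from a script. Its argument "moves" is one flat list of numbers, 7 for each row, row after row: the shift along the tool's x, y, z in units of 40 mm (1.0 is 40 mm), then the turn, a rotation vector about the tool's x, y, z in degrees, then the opening, from 0 (shut) to 1 (fully open). In form: [tx, ty, tz, wx, wy, wz, grip, tx, ty, tz, wx, wy, wz, grip, ...]. A call has 1 to 8 rows; each row shifts and turns the commanded pose from where the row before left it, along the tool's axes as they then stand; what a row does not reach is not made up. A row lasts 1/12 s, in which the tool goes at most 41.7 mm and 7.16 degrees, less where a joint would pass 70% of its speed; a pose out of reach is approached as far as the arm can. A call is refused whole if a number of a shift passes 1 or a number of a turn 7.16, either way. A call with a gripper value outside its range is refused whole. The fingers move at their own pace and stop on an object; "newtons" is the grip in N (left out, the last holds). Time passes only in rows, so rows that do not move let the fingers close. It gives the time, the measured TCP pose, the force, the opening and the grip force at its end, in the units of the state.
- monitor.observe(): the state, without advancing time (a new reading comes with each control period).
- optics.capture(name): name is "scene" or "side" or "wrist"; returns the picture (420x560x3 uint8, red, green, blue); there is no depth.
- optics.camera_params(name): a dict with "intrinsics" (3x3 intrinsics, pixels), "extrinsics" (4x4, takes a point from world to camera coordinates). Camera axes: x right, y down, z forward; pixel columns grow to the right and rows downward; lengths in mm; the calibration is good to about 2 mm. A picture is of the moment at which its call begins: read the wrist's pose just before it. camera_params takes no time and is no camera call; for the wrist camera it gives the pose at the moment of the call.
- close_job(): hands the job in; it is judged then, once.
The state is a dict: "time": time; "joint_pos": joint angles; "joint_vel": joint speeds; "tau": joint torques, N m; "tcp_pos": TCP position; "tool_rot": TCP orientation; "force": force on the tool from outside, world axes, zero at the start; "moment": the same for the moment, N m; "width": finger opening in mm; "finger_force": force on a finger pad.
Only numpy, scipy, OpenCV 4.12 (cv2) and the standard library are available. Lean on these libraries where they do the work, as an engineer would, in place of code of your own. Each camera call takes 0.05 s, during which the arm holds its last target. There are 200 camera calls.

TASK

Set up a mixing run: tip every test cartridge out of the grey tray (they sit flush, so press the ribbed far end down until the near end rises, then take it by its sides) and lay them all flat on the rocker mixer's platform, spread so that the platform stays level; do not drop them. Then pick up the hand scanner and hold it still for two seconds pointing straight at the barcode label on the mixer's panel, its nose about 10 to 15 cm from the label, and lay it flat back on the middle of the blue notebook it lay on. Last, press the start button on top of the mixer.

Things in the scene. Friction and masses are not known exactly. Their poses are not given: they have to be found in the camera images.
- cartridge_0: white test cartridge, 100 x 42 x 20 mm (x, y, z), 90 g, its top 8 mm shorter at each end; origin: centre of its underside; z up through its labelled top, +x towards its ribbed end. Starts flush in a tray pocket, ribbed end away from the robot; tipped back on the ramp, its near end stands 8 (underside) to 21 mm (top) above the tray. Two to four are there; others are None
- cartridge_1: white test cartridge, 100 x 42 x 20 mm (x, y, z), 90 g, its top 8 mm shorter at each end; origin: centre of its underside; z up through its labelled top, +x towards its ribbed end. Starts flush in a tray pocket, ribbed end away from the robot; tipped back on the ramp, its near end stands 8 (underside) to 21 mm (top) above the tray. Two to four are there; others are None
- cartridge_2: white test cartridge, 100 x 42 x 20 mm (x, y, z), 90 g, its top 8 mm shorter at each end; origin: centre of its underside; z up through its labelled top, +x towards its ribbed end. Starts flush in a tray pocket, ribbed end away from the robot; tipped back on the ramp, its near end stands 8 (underside) to 21 mm (top) above the tray. Two to four are there; others are None
- cartridge_3: white test cartridge, 100 x 42 x 20 mm (x, y, z), 90 g, its top 8 mm shorter at each end; origin: centre of its underside; z up through its labelled top, +x towards its ribbed end. Starts flush in a tray pocket, ribbed end away from the robot; tipped back on the ramp, its near end stands 8 (underside) to 21 mm (top) above the tray. Two to four are there; others are None
- tray: fixed grey tray 119 x 230 x 53 mm, origin under its centre, +x away from the robot; four pockets along y, 56 mm apart, 1.5 mm play. Pocket floor (z 33 mm) is flat on the near side; from 3.5 mm past the middle it drops as a 31 degree ramp to the far (+x) wall. A cartridge pressed 40 mm past its middle, to 19 mm below the tray top, lies back on the ramp and stays; grip it 30 mm before the middle
- mixer: fixed white rocker mixer: base 217 x 200 x 50 mm, origin on the worktop below the middle of its platform, +x away from the robot. A control column 160 mm wide (y), 205 mm high and 40 mm thick stands behind the platform, its front face at x = 85 mm
- platform (a joint): tilt of the mixer's platform (rad): 0 level, positive with its +y (left) end up, stops at +-0.14; hinge along the mixer's x, 6 mm below the mat's surface. Swings freely against a soft spring, 0.6 N m/rad: one cartridge 90 mm off centre, unbalanced, tips it almost to the stop
- platform_mid (a point): middle of the platform's mat surface, above the hinge, 84 mm above the worktop when level; axes move with the platform, y along its length. The platform is 150 (x) by 320 mm (y), a black rubber mat with a rim 5 mm high; four cartridges fit side by side 70 mm apart with their long sides along x
- label (a point): centre of the 60 x 40 mm barcode label on the front of the mixer's column, 162 mm above the worktop, 30 mm left (+y) of the column's middle; +x points straight into the panel
- start (a joint): travel of the start button (m): 0 up, 0.006 fully down, 4 N; it springs back
- start_top (a point): centre of the top of the round green start button, 24 mm across, on top of the column, 223 mm above the worktop; pressed straight down
- scanner: black pistol-shaped hand scanner lying on its side, 172 x 106 x 34 mm, 0.17 kg; origin in the middle of its underside, z up. In its frame the handle runs from (-62, 34) to (30, -12) mm, 29 mm wide and 34 high: grip it across that width around (-35, 20), fingers closing along the beam. The head runs from (39, -38) to (73, 37), 42 mm wide
- scan_window (a point): centre of the scanner's nose window, at (75, 41, 17) mm in the scanner's frame; its +x is the beam, 60 degrees (1.05 rad) counter-clockwise from the scanner's x seen from above; z up
- notebook: blue notebook 210 x 152 x 11 mm (x, y, z) lying fixed on the worktop; origin: centre of its underside
- med_bottle: brown medicine bottle with a white cap, 47 mm across and 85 mm high, standing; origin under its centre; not to be knocked over
Not all that is in view belongs to the job. Leave any turquoise look-alike of the cartridge_0 alone.

How it is judged (in metres and radians):
On the way, in this order (a step that is already met when the one before it is completed fails the run):
1. every cartridge lies flat on the platform, let go, and the platform is level (x of cartridge_0 in the frame of platform_mid between -0.06 and 0.06 m and y of cartridge_0 in the frame of platform_mid between -0.14 and 0.14 m and z of cartridge_0 in the frame of platform_mid between -0.006 and 0.008 m and angle between each of cartridge_0, cartridge_1, cartridge_2, cartridge_3's own z axis and vertical below 0.25 rad and linear speed of each of cartridge_0, cartridge_1, cartridge_2, cartridge_3 below 0.03 m/s and x of cartridge_1 in the frame of platform_mid between -0.06 and 0.06 m and y of cartridge_1 in the frame of platform_mid between -0.14 and 0.14 m and z of cartridge_1 in the frame of platform_mid between -0.006 and 0.008 m and x of cartridge_2 in the frame of platform_mid between -0.06 and 0.06 m and y of cartridge_2 in the frame of platform_mid between -0.14 and 0.14 m and z of cartridge_2 in the frame of platform_mid between -0.006 and 0.008 m and x of cartridge_3 in the frame of platform_mid between -0.06 and 0.06 m and y of cartridge_3 in the frame of platform_mid between -0.14 and 0.14 m and z of cartridge_3 in the frame of platform_mid between -0.006 and 0.008 m and value of joint platform between -0.05 and 0.05 rad and velocity of joint platform between -0.1 and 0.1 rad/s and contact force between the fingers and cartridge_0 below 0.3 N and contact force between the fingers and cartridge_1 below 0.3 N and contact force between the fingers and cartridge_2 below 0.3 N and contact force between the fingers and cartridge_3 below 0.3 N), for 0.5 s.
2. the scanner, held in the hand, points straight at the barcode label from 7 to 20 cm and is still for a second (x of label in the frame of scan_window between 0.07 and 0.2 m and y of label in the frame of scan_window between -0.03 and 0.03 m and z of label in the frame of scan_window between -0.03 and 0.03 m and angle between the x axis of scan_window and the x axis of label, either way round below 0.35 rad and linear speed of scanner below 0.03 m/s and angular speed of scanner below 0.2 rad/s and contact force between the fingers and scanner above 0.5 N), for 1 s.
3. the scanner lies flat on the notebook again, let go (horizontal distance between scanner and notebook below 0.085 m and z of scanner in the frame of notebook between 0.008 and 0.022 m and angle between scanner's own z axis and vertical below 0.15 rad and linear speed of scanner below 0.03 m/s and contact force between the fingers and scanner below 0.3 N), for 0.2 s.
4. the start button is pressed down (value of joint start above 0.004 m), for 0.05 s.
At the end, for the whole second after the job is handed in: Every cartridge lies flat on the platform (underside within 8 mm of the mat, tilt under 0.25 rad), at rest; the platform is level within 0.05 rad; the scanner lies flat on the notebook, its origin within 85 mm of the notebook's centre; the start button has been pressed and is up again (x of cartridge_0 in the frame of platform_mid between -0.06 and 0.06 m and y of cartridge_0 in the frame of platform_mid between -0.14 and 0.14 m and z of cartridge_0 in the frame of platform_mid between -0.006 and 0.008 m and angle between each of cartridge_0, cartridge_1, cartridge_2, cartridge_3's own z axis and vertical below 0.25 rad and linear speed of each of cartridge_0, cartridge_1, cartridge_2, cartridge_3 below 0.03 m/s and x of cartridge_1 in the frame of platform_mid between -0.06 and 0.06 m and y of cartridge_1 in the frame of platform_mid between -0.14 and 0.14 m and z of cartridge_1 in the frame of platform_mid between -0.006 and 0.008 m and x of cartridge_2 in the frame of platform_mid between -0.06 and 0.06 m and y of cartridge_2 in the frame of platform_mid between -0.14 and 0.14 m and z of cartridge_2 in the frame of platform_mid between -0.006 and 0.008 m and x of cartridge_3 in the frame of platform_mid between -0.06 and 0.06 m and y of cartridge_3 in the frame of platform_mid between -0.14 and 0.14 m and z of cartridge_3 in the frame of platform_mid between -0.006 and 0.008 m and value of joint platform between -0.05 and 0.05 rad and velocity of joint platform between -0.1 and 0.1 rad/s and horizontal distance between scanner and notebook below 0.085 m and z of scanner in the frame of notebook between 0.008 and 0.022 m and angle between scanner's own z axis and vertical below 0.15 rad and value of joint start below 0.002 m); the robot touches nothing.
It fails at once if a cartridge or the scanner falls off the worktop (height (world z) of any of cartridge_0, cartridge_1, cartridge_2, cartridge_3, scanner below -0.1 m).
It fails at once if a cartridge or the scanner is dropped or flung (faster than 1.6 m/s) (linear speed of any of cartridge_0, cartridge_1, cartridge_2, cartridge_3, scanner above 1.6 m/s).
It fails at once if the medicine bottle is knocked over (angle between med_bottle's own z axis and vertical above 0.6 rad).
Of cartridge_0, cartridge_1, cartridge_2, cartridge_3 only 2 to 4 are there at a start; the rules pass over those that are not, and their reading is None.
At some moment in a run one of scanner may be knocked a few centimetres aside while the robot is not near it.
It also fails if it takes over 210 s, if anything falls off the work surface, if the arm or the gripper's body presses on something with over 40 N, if the wrist force passes 120 N, or if a joint passes its speed limit or range.

## Working session

There is one attempt and no reset: what is moved stays moved. The work goes in short steps, Python scripts to look and compute and a tool call to move; the robot and the scene stay as the last step left them, time stands still between calls to the robot, and variables do not carry over. Pictures are saved under pics/ and viewed, at most 14 in all, crops included, and the job is handed in when it is done.

Besides the shell and the picture viewer there is one more tool, called as name(argument=value, ...) on one line, values as JSON. arm_command: Moves the arm, as the interface text tells. Its arguments: {"type":"object","properties":{"moves":{"type":"array"},"newtons":{"type":"number"}},"required":["moves"]}

```bash
mkdir -p pics; cat > h.py <<'E'
import numpy as np, cv2
from plant import monitor, optics, close_job
from scipy.spatial.transform import Rotation as R
def cap(n,f):
    p=optics.camera_params(n); im=optics.capture(n); cv2.imwrite(f'pics/{f}.png',im[:,:,::-1]); return im,p
def ray(p,u,v):
    E=np.array(p['extrinsics']);K=np.array(p['intrinsics']);d=E[:3,:3].T@np.linalg.inv(K)@[u,v,1];c=-E[:3,:3].T@E[:3,3];return c,d
def onz(p,u,v,z):
    c,d=ray(p,u,v);return c+d*(z-c[2])/d[2]
def proj(p,X):
    E=np.array(p['extrinsics']);K=np.array(p['intrinsics']);q=K@(E[:3,:3]@np.array(X,float)+E[:3,3]);return q[:2]/q[2]
E
python3 - <<'E'
from h import *
import pickle
s=monitor.observe();print(s)
P={}
for n in ['scene','side','wrist']:
    im,p=cap(n,n+'0');P[n]=p
    E=np.array(p['extrinsics']);print(n,-E[:3,:3].T@E[:3,3],E[2,:3])
    if n!='wrist': 
        pass
pickle.dump(P,open('P.pkl','wb'))
E
```

```text
{'time': 0.0, 'joint_pos': array([-1.17293766,  0.46943672, -0.04857957,  1.53369788,  0.02410304,
        1.14099646, -0.08231055]), 'joint_vel': array([ 0.00094014,  0.00186372, -0.00045932, -0.00092855, -0.00017702,
        0.00043143, -0.00040638]), 'tau': array([-2.28696217e-04, -5.07977164e+01, -8.08134559e-02, -2.36160618e+01,
       -6.13721902e-02,  3.78015416e-02,  1.77705515e-04]), 'tcp_pos': array([279.14822104, 613.91157747, 221.50089579]), 'tool_rot': array([-1.66613045e-04,  2.11759434e-01,  9.77321333e-01, -9.62030889e-04]), 'force': array([0.74908112, 0.46753059, 0.46466237]), 'moment': array([-0.05765212,  0.02628283,  0.0422846 ]), 'finger_force': 0.0, 'width': 86.90107604554886}
scene [-192.68630202 -473.53286097  983.89966439] [ 0.6264002   0.32740953 -0.70740779]
side [-233.17033148 1061.93307728  748.75464913] [ 0.50139095 -0.76796327 -0.39854677]
wrist [203.29568356 648.34359697 383.03643948] [ 0.27312352 -0.12611516 -0.95367631]
```

View pics/scene0.png

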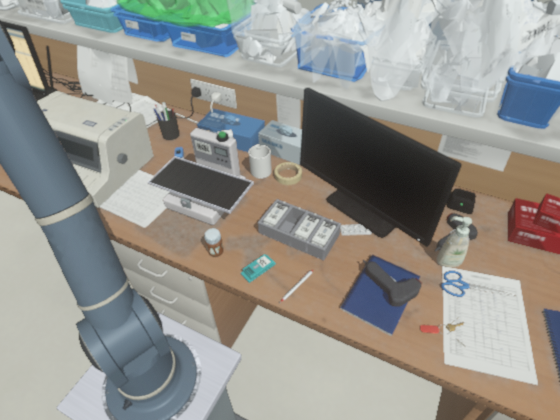

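View pics/side0.png

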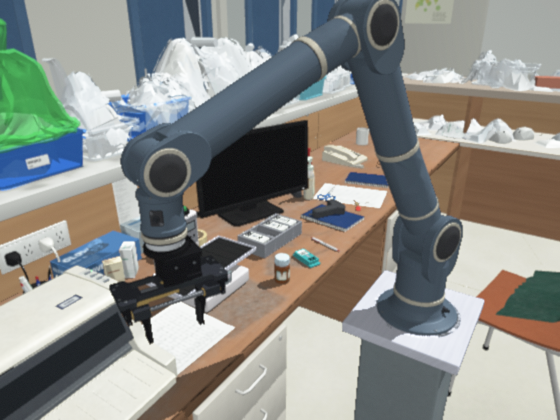

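Scene view: the mixer is at about (205,180), the tray with white cartridges at (299,229), the bottle at (213,242), a turquoise decoy at (257,267) and the scanner on the notebook at (388,285). I'll enlarge it next.

```bash
python3 - <<'E'
from h import *
import pickle
P=pickle.load(open('P.pkl','rb'));p=P['scene']
im=cv2.imread('pics/scene0.png')
a=cv2.resize(im[115:255,140:350],None,fx=3.8,fy=3.8,interpolation=cv2.INTER_CUBIC);cv2.imwrite('pics/a.png',a)
for n,u,v,z in [('bottle',213,254,0),('traytop',299,229,53),('plat',200,186,84),('nb',382,293,11),('start',222,135,223),('decoy',257,267,20)]: print(n,onz(p,u,v,z).round())
hsv=cv2.cvtColor(im,cv2.COLOR_BGR2HSV)
# notebook
m=cv2.inRange(hsv,(105,100,40),(130,255,200));m[:240]=0;m[:,:330]=0;m[:,440:]=0
c=max(cv2.findContours(m,0,2)[0],key=cv2.contourArea);h=cv2.convexHull(c)
W=np.array([onz(p,*q[0],11)[:2] for q in h],np.float32);print('nb',cv2.minAreaRect(W))
m=cv2.inRange(hsv,(0,0,0),(180,255,75));m[:250]=0;m[:,:355]=0;m[310:]=0;m[:,430:]=0
m&=~cv2.inRange(hsv,(105,100,40),(130,255,200))
c=max(cv2.findContours(m,0,2)[0],key=cv2.contourArea)
W=np.array([onz(p,*q[0],35)[:2] for q in c],np.float32);print('sc',cv2.minAreaRect(W))
E
```

```text
bottle [379.  78.  -0.]
traytop [ 542. -135.   53.]
plat [546. 226.  84.]
nb [ 462. -425.   11.]
start [661. 193. 223.]
decoy [383. -75.  20.]
nb ((429.58038330078125, -418.85992431640625), (136.8737030029297, 127.06283569335938), 82.93386840820312)
sc ((470.3006286621094, -407.0551452636719), (144.9468994140625, 34.58098220825195), 52.58067321777344)
```

View pics/a.png

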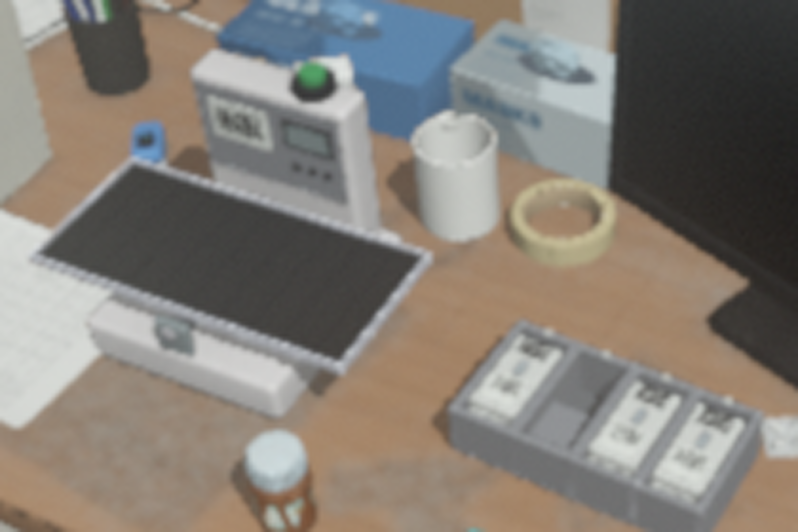

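Crop: three white cartridges sit in tray pockets 1, 3 and 4 from the left, and pocket 2 is empty. Tray top corners are at crop (520,322), (450,408), (705,500), (762,410). Platform corners are at (135,160), (430,258), (343,368), (33,258), the button at (313,72) and the label at (240,122).

```bash
python3 - <<'E'
from h import *
import pickle
p=pickle.load(open('P.pkl','rb'))['scene']
def f(L,z):
    W=np.array([onz(p,u/3.8+140,v/3.8+115,z) for u,v in L]);return W.round(0)
for n,L,z in [('tray',[(520,322),(450,408),(705,500),(762,410)],53),('cartsTop',[(516,376),(637,424),(698,449)],53),('plat',[(135,160),(430,258),(343,368),(33,258)],89),('start',[(313,72)],223),('label',[(240,122)],162),('bottlecap',[(276,445)],85),('bottle',[(290,520)],0),('mug',[(455,130)],90)]:
    W=f(L,z);print(n,W.tolist(),W.mean(0).round())
q=R.from_quat(monitor.observe()['tool_rot'][[1,2,3,0]]);print(q.as_matrix().round(3))
E
```

```text
tray [[625.0, -16.0, 53.0], [512.0, -10.0, 53.0], [514.0, -234.0, 53.0], [619.0, -240.0, 53.0]] [ 568. -125.   53.]
cartsTop [[567.0, -42.0, 53.0], [562.0, -155.0, 53.0], [559.0, -209.0, 53.0]] [ 563. -135.   53.]
plat [[629.0, 388.0, 89.0], [629.0, 72.0, 89.0], [485.0, 71.0, 89.0], [481.0, 385.0, 89.0]] [556. 229.  89.]
start [[666.0, 195.0, 223.0]] [666. 195. 223.]
label [[645.0, 267.0, 162.0]] [645. 267. 162.]
bottlecap [[396.0, 77.0, 85.0]] [396.  77.  85.]
bottle [[390.0, 74.0, 0.0]] [390.  74.   0.]
mug [[794.0, 139.0, 90.0]] [794. 139.  90.]
[[-0.91   0.414 -0.001]
 [ 0.414  0.91  -0.001]
 [-0.    -0.001 -1.   ]]
```

arm_command(moves=[0,0,-0.25,0,0,-6.1,1,0,0,-0.25,0,0,-6.1,1,0,0,-0.25,0,0,-6.1,1,0,0,-0.25,0,0,-6.1,1,-0.33,-0.93,0,0,0,0,1,-0.33,-0.93,0,0,0,0,1,-0.33,-0.93,0,0,0,0,1,-0.33,-0.93,0,0,0,0,1])

```text
time: 0.82
tcp_pos: [332.3, 463.7, 262.1]
tool_rot: [-0.0, 0.0, 1.0, -0.0]
force: [0.7, -0.3, 0.9]
width: 87.4
finger_force: 0.0
```

arm_command(moves=[-0.33,-0.93,0,0,0,0,1,-0.33,-0.93,0,0,0,0,1,-0.33,-0.93,0,0,0,0,1,-0.33,-0.93,0,0,0,0,1,-0.33,-0.93,0,0,0,0,1,-0.33,-0.93,0,0,0,0,1,-0.33,-0.93,0,0,0,0,1,-0.33,-0.93,0,0,0,0,1])

```text
time: 1.48
tcp_pos: [437.4, 165.9, 262.6]
tool_rot: [0.0, 0.0, 1.0, 0.0]
force: [0.3, -0.2, -0.3]
width: 87.1
finger_force: 0.0
```

arm_command(moves=[-0.33,-0.93,0,0,0,0,1,-0.33,-0.93,0,0,0,0,1,-0.33,-0.93,0,0,0,0,1,-0.33,-0.93,0,0,0,0,1,-0.33,-0.93,0,0,0,0,1,-0.33,-0.93,0,0,0,0,1,-0.33,-0.93,0,0,0,0,1,-0.33,-0.93,0,0,0,0,1])

```text
time: 2.15
tcp_pos: [542.8, -131.6, 262.5]
tool_rot: [-0.0, 0.0, 1.0, 0.0]
force: [0.7, 0.8, 0.5]
width: 87.0
finger_force: 0.0
```

Batched calls run in order and follow accurately. I'll look at the tray from the wrist.

```bash
python3 - <<'E'
from h import *
import pickle
im,p=cap('wrist','w1');pickle.dump(p,open('w1.pkl','wb'))
bgr=im[:,:,::-1];hsv=cv2.cvtColor(bgr.copy(),cv2.COLOR_BGR2HSV)
m=cv2.inRange(hsv,(0,0,150),(180,60,255));m=cv2.morphologyEx(m,cv2.MORPH_CLOSE,np.ones((9,9)))
for c in cv2.findContours(m,0,2)[0]:
    if cv2.contourArea(c)<500: continue
    W=np.array([onz(p,*q[0],53)[:2] for q in c],np.float32);r=cv2.minAreaRect(W);print(cv2.boundingRect(c),r)
E
```

```text
(92, 327, 199, 5) ((717.614990234375, -233.59115600585938), (236.43511962890625, 5.546042442321777), 89.9441146850586)
(121, 146, 275, 136) ((582.604736328125, -158.0970001220703), (291.60693359375, 153.7461395263672), 87.29823303222656)
(472, 80, 88, 168) ((524.5557250976562, 106.39122772216797), (58.78303146362305, 172.61802673339844), 66.39765930175781)
(354, 49, 43, 41) ((430.2593994140625, -34.294498443603516), (39.820899963378906, 33.18663024902344), 79.81294250488281)
(300, 13, 44, 58) ((404.19793701171875, -85.6341552734375), (33.336334228515625, 48.715091705322266), 67.44165802001953)
(485, 0, 64, 46) ((390.3539123535156, 88.22787475585938), (56.503082275390625, 37.149864196777344), 89.94955444335938)
(193, 0, 25, 91) ((409.47705078125, -199.0155029296875), (7.39127779006958, 80.56249237060547), 74.49445343017578)
```

View pics/w1.png

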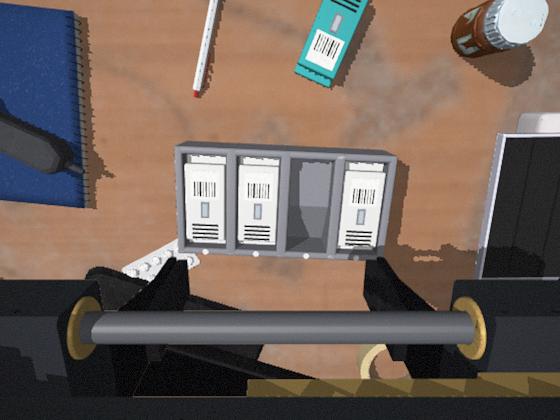

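The wrist view shows the whole tray, with corners at about (176,146), (396,156), (385,260) and (180,250). The cartridges are centred at (205,203), (257,203) and (362,206), with their ribs at the bottom, which is the far side.

```bash
python3 - <<'E'
from h import *
import pickle
p=pickle.load(open('w1.pkl','rb'));im=cv2.imread('pics/w1.png')
for n,L in [('tray',[(176,146),(396,156),(385,260),(180,250)])]:
    W=np.array([onz(p,u,v,53)[:2] for u,v in L]);print(n,W.round().tolist(),W.mean(0).round(1))
sub=im.copy();g=cv2.cvtColor(im,cv2.COLOR_BGR2GRAY)
for x0,x1 in [(180,230),(232,283),(336,390)]:
    m=np.zeros_like(g);m[150:254,x0:x1]=(g[150:254,x0:x1]>165)*255
    m=cv2.morphologyEx(m,cv2.MORPH_OPEN,np.ones((2,2)))
    pts=cv2.findNonZero(m);W=np.array([onz(p,*q[0],53)[:2] for q in pts],np.float32);r=cv2.minAreaRect(W);print(r,cv2.boundingRect(pts))
E
```

```text
tray [[502.0, -233.0], [512.0, -9.0], [628.0, -10.0], [616.0, -238.0]] [ 564.6 -122.7]
((566.5136108398438, -206.5463409423828), (42.579769134521484, 108.68107604980469), 87.56543731689453) (185, 156, 42, 99)
((567.7623291015625, -151.15480041503906), (41.168827056884766, 106.30028533935547), 87.32353973388672) (239, 158, 41, 97)
((563.1996459960938, -40.51753616333008), (102.48056030273438, 48.704288482666016), 2.9401493072509766) (339, 157, 48, 93)
```

arm_command(moves=[-0.37,-0.49,0.6,0,0,0,0,-0.37,-0.49,0.6,0,0,0,0,-0.37,-0.49,0.6,0,0,0,0,-0.36,-0.49,0.6,0,0,0,0,0,0,0.6,0,0,1.3,0,0,0,0.6,0,0,1.3,0,0,0,0.6,0,0,0,0,0,0,0.4,0,0,0,0])

```text
time: 2.87
tcp_pos: [600.0, -207.4, 75.6]
tool_rot: [-0.002, 0.023, 1.0, 0.001]
force: [-0.0, 0.3, -0.5]
width: 41.9
finger_force: 0.0
```

arm_command(moves=[0,0,0.15,0,0,0,0,0,0,0.15,0,0,0,0,0,0,0.15,0,0,0,0,0,0,0.15,0,0,0,0,0,0,0,0,0,0,0])

```text
time: 3.28
tcp_pos: [601.2, -208.0, 54.1]
tool_rot: [-0.0, 0.023, 1.0, 0.0]
force: [-0.1, -0.8, -0.4]
width: 8.5
finger_force: 0.0
```

arm_command(moves=[0,0,0.1,0,0,0,0,0,0,0.1,0,0,0,0,0,0,0.1,0,0,0,0,0,0,0,0,0,0,0])

```text
time: 3.62
tcp_pos: [601.2, -208.0, 41.9]
tool_rot: [-0.0, 0.023, 1.0, 0.0]
force: [1.0, 0.0, 0.2]
width: 0.1
finger_force: 0.2
```

arm_command(moves=[0,0,0.05,0,0,0,0,0,0,0.05,0,0,0,0,0,0,0,0,0,0,0])

```text
time: 3.87
tcp_pos: [603.1, -208.6, 40.0]
tool_rot: [0.002, 0.023, 1.0, -0.0]
force: [0.9, 0.7, 5.5]
width: 0.7
finger_force: 3.3
```

arm_command(moves=[0,0,0.05,0,0,0,0,0,0,0.05,0,0,0,0,0,0,0,0,0,0,0])

```text
time: 4.12
tcp_pos: [603.2, -208.7, 39.2]
tool_rot: [0.002, 0.023, 1.0, 0.0]
force: [-6.1, 3.3, 25.5]
width: 0.3
finger_force: 15.9
```

arm_command(moves=[0,0,-0.5,0,0,0,0,0,0,-0.8,0,0,0,0.5,0,0,-0.6,0,0,0,1,0.56,0,0,0,0,0,1,0.56,0,0,0,0,0,1,0.56,0,0,0,0,0,1,0,0,0,0,0,0,1])

```text
time: 4.7
tcp_pos: [529.4, -205.4, 110.3]
tool_rot: [-0.002, 0.025, 1.0, 0.001]
force: [-0.8, 0.3, -0.3]
width: 32.4
finger_force: 0.0
```

```bash
python3 - <<'E'
from h import *
im,p=cap('wrist','w2')
s=monitor.observe();print(s['tcp_pos'],s['width'])
E
```

```text
[ 532.09761069 -205.35126056  110.64051419] 36.55305885330973
```

View pics/w2.png

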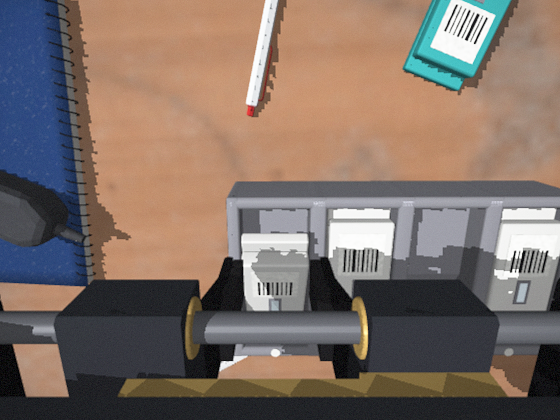

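The cartridge has tipped: its near end is raised at (243–312, 236–252) and centred between the fingers.

```bash
python3 - <<'E'
from h import *
p=optics.camera_params('wrist')
print(onz(p,277,236,61),onz(p,277,252,74),onz(p,277,204,53))
E
```

```text
[ 528.33055266 -204.89157671   61.        ] [ 533.54680386 -205.17755109   74.        ] [ 509.91183781 -203.99176878   53.        ]
```

arm_command(moves=[0,0,0,0,0,0,0.85,0,0,0,0,0,0,0.85,0,0,0,0,0,0,0.85,0,0,0.3,0,0,0,0.85,0,0,0.3,0,0,0,0.85,0,0,0.3,0,0,0,0.85,0,0,0.35,0,0,0,0.85,0,0,0,0,0,0,0.85])

```text
time: 5.42
tcp_pos: [531.8, -204.0, 56.6]
tool_rot: [-0.003, 0.023, 1.0, 0.001]
force: [-0.6, 0.1, -0.4]
width: 73.8
finger_force: 0.0
```

arm_command(moves=[0,0,0,0,0,0,0.3,0,0,0,0,0,0,0.3,0,0,0,0,0,0,0.3,0,0,0,0,0,0,0.3,0,0,0,0,0,0,0.3,0,0,0,0,0,0,0.3], newtons=30)

```text
time: 5.92
tcp_pos: [534.5, -205.2, 61.0]
tool_rot: [0.0, 0.023, 1.0, -0.0]
force: [-1.4, -0.4, 1.4]
width: 41.5
finger_force: 4.1
```

arm_command(moves=[0,0,-0.25,0,0,0,0.3,0,0,-0.25,0,0,0,0.3,0,0,-0.5,0,0,0,0.3,0,0,-0.6,0,0,0,0.3,0,0,-0.8,0,0,0,0.3,0,0,-0.8,0,0,0,0.3,0,0,-0.8,0,0,0,0.3,0,0,0,0,0,0,0.3])

```text
time: 6.58
tcp_pos: [537.9, -206.9, 228.5]
tool_rot: [0.007, 0.023, 1.0, -0.001]
force: [0.4, -0.9, 0.6]
width: 41.0
finger_force: 30.0
```

```bash
python3 - <<'E'
from h import *
im,p=cap('side','s2'); im2,_=cap('scene','c2')
s=monitor.observe();print(s['tcp_pos'],s['width'],s['finger_force'])
q=proj(p,s['tcp_pos']).astype(int);print(q)
b=im[max(q[1]-70,0):q[1]+50,q[0]-80:q[0]+80,::-1]
q2=proj(_,s['tcp_pos']).astype(int)
b2=im2[max(q2[1]-70,0):q2[1]+50,q2[0]-80:q2[0]+80,::-1]
cv2.imwrite('pics/b.png',cv2.resize(np.hstack([b,b2]),None,fx=2.5,fy=2.5,interpolation=2))
E
```

```text
[ 534.96401347 -205.34664178  222.84823114] 41.17237150928687 29.97967891395092
[290 177]
```

View pics/b.png

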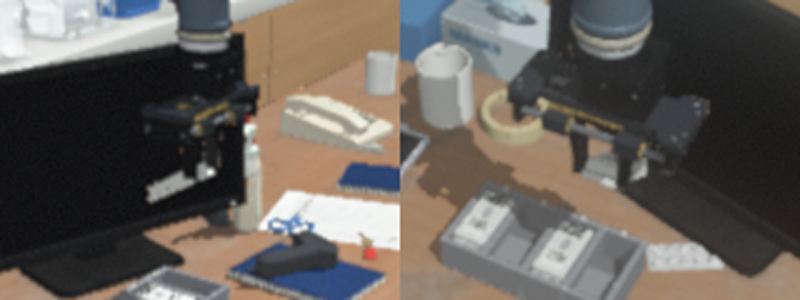

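arm_command(moves=[0,0,0,0,0,-2.6,0.3,0.07,0.4,0,0,0,0,0.3,0.07,0.8,0,0,0,0,0.3,0.07,0.9,0,0,0,0,0.3,0.07,0.9,0,0,0,0,0.3,0.07,0.9,0,0,0,0,0.3,0.07,0.9,0,0,0,0,0.3,0.07,0.9,0,0,0,0,0.3])

```text
time: 7.35
tcp_pos: [513.2, 24.5, 219.4]
tool_rot: [-0.001, 0.001, 1.0, -0.0]
force: [1.3, -0.1, -0.6]
width: 40.8
finger_force: 30.0
```

arm_command(moves=[0.07,0.9,0,0,0,0,0.3,0.07,0.9,0,0,0,0,0.3,0.07,0.9,0,0,0,0,0.3,0.07,0.9,0,0,0,0,0.3,0.07,0.9,0,0,0,0,0.3,0.07,0.6,0,0,0,0,0.3,0,0,0,0,0,0,0.3,0,0,0,0,0,0,0.3])

```text
time: 8.02
tcp_pos: [496.7, 228.2, 219.1]
tool_rot: [-0.001, -0.001, 1.0, -0.001]
force: [-0.4, -0.1, -0.7]
width: 40.9
finger_force: 30.0
```

```bash
python3 - <<'E'
from h import *
import pickle
im,p=cap('wrist','w3');pickle.dump(p,open('w3.pkl','wb'))
s=monitor.observe();print(s['tcp_pos'],s['width'],s['finger_force'])
E
```

```text
[497.38889183 226.35242056 219.28276252] 41.09011094957145 29.980252236127853
```

View pics/w3.png

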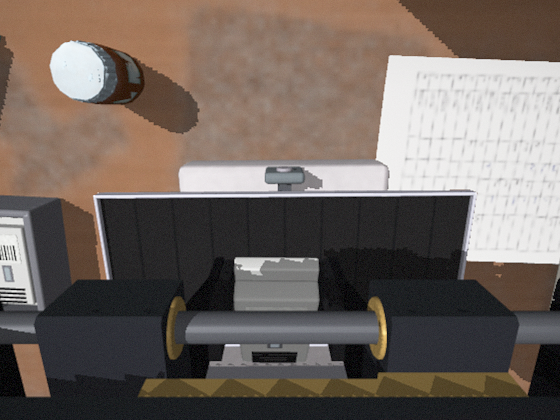

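The platform's near rim runs from (96,196) to (473,192). The held cartridge is centred at x≈277 between the fingers.

```bash
python3 - <<'E'
from h import *
import pickle
p=pickle.load(open('w3.pkl','rb'))
print(onz(p,96,196,89),onz(p,473,192,89), onz(p,284.5,192,89))
print(onz(p,234,258,225),onz(p,319,258,225))
E
```

```text
[488.04909764  78.0129677   89.        ] [483.64911112 390.43248984  89.        ] [484.14199504 234.60948927  89.        ]
[483.12180002 208.17843358 225.        ] [482.98259616 247.94196031 225.        ]
```

arm_command(moves=[0,0,0,0,-6.2,0,0.3,0,0,0,0,-6.2,0,0.3,0,0,0,0,-6.2,0,0.3,0,0,0,0,-6.2,0,0.3,0,0,0,0,-6.2,0,0.3,0,0,0,0,0,0,0.3])

```text
time: 8.57
tcp_pos: [495.2, 222.7, 217.7]
tool_rot: [0.251, 0.001, 0.968, -0.004]
force: [-1.4, -0.7, -1.6]
width: 41.1
finger_force: 30.0
```

arm_command(moves=[0.244,0.035,0.72,0,0,0,0.3,0.244,0.035,0.72,0,0,0,0.3,0.244,0.035,0.72,0,0,0,0.3,0.19,0.035,0.62,0,0,0,0.3,0,0,0,0,0,0,0.3,0,0,0,0,0,0,0.3])

```text
time: 9.07
tcp_pos: [521.8, 228.8, 104.5]
tool_rot: [0.252, 0.002, 0.968, -0.005]
force: [0.5, -0.5, 0.3]
width: 41.3
finger_force: 30.0
```

```bash
python3 - <<'E'
from h import *
im,p=cap('side','s3'); im2,p2=cap('scene','c3')
s=monitor.observe();print(s['tcp_pos'],s['tool_rot'],s['width'],s['finger_force'])
def crop(im,p):
    q=proj(p,s['tcp_pos']).astype(int);print(q)
    return cv2.resize(im[q[1]-70:q[1]+50,q[0]-80:q[0]+80,::-1],None,fx=2.5,fy=2.5,interpolation=2)
cv2.imwrite('pics/b3.png',np.hstack([crop(im,p),crop(im2,p2)]))
E
```

```text
[522.40157319 230.38576279 106.8514455 ] [ 0.25341813  0.00252786  0.96735104 -0.00219588] 40.8423318886534 29.97977279126644
[214 259]
[193 184]
```

View pics/b3.png

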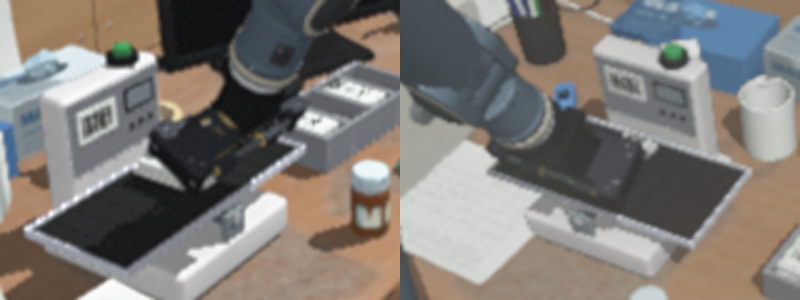

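The cartridge is held roughly flat just above the platform. I'll lower it in small steps.

arm_command(moves=[0.026,0.01,0.043,0,0,0,0.3,0.026,0.01,0.043,0,0,0,0.3,0.026,0.01,0.043,0,0,0,0.3,0.026,0.01,0.043,0,0,0,0.3,0.026,0,0.043,0,0,0,0.3,0,0,0,0,0,0,0.3,0,0,0,0,0,0,0.3])

```text
time: 9.75
tcp_pos: [520.6, 232.3, 95.2]
tool_rot: [0.253, 0.001, 0.968, -0.002]
force: [1.1, 0.1, -1.4]
width: 41.1
finger_force: 30.0
```

arm_command(moves=[0.026,0,0.043,0,0,0,0.3,0,0,0,0,0,0,0.3,0,0,0,0,0,0,0.3])

```text
time: 10.0
tcp_pos: [520.8, 232.4, 93.3]
tool_rot: [0.253, 0.001, 0.968, -0.002]
force: [0.3, -0.4, 0.8]
width: 41.3
finger_force: 30.0
```

arm_command(moves=[0.026,0,0.043,0,0,0,0.3,0,0,0,0,0,0,0.3,0,0,0,0,0,0,0.3])

```text
time: 10.25
tcp_pos: [520.9, 232.4, 91.8]
tool_rot: [0.253, 0.002, 0.967, -0.002]
force: [-3.9, -0.4, 5.2]
width: 41.2
finger_force: 30.0
```

Contact at 91.8 mm, as predicted. I'll release, back off along the tool axis, and return upright to above the next pocket.

arm_command(moves=[0,0,0,0,0,0,0.6,0,0,0,0,0,0,0.65,0,0,0,0,0,0,0.7,0,0,0,0,0,0,0.7,0,0,-0.1,0,0,0,0.7,0,0,-0.4,0,0,0,0.7,0,0,-0.8,0,0,0,0.7,0,0,-0.8,0,0,0,0.7])

```text
time: 10.92
tcp_pos: [478.4, 231.9, 164.5]
tool_rot: [0.251, 0.002, 0.968, -0.004]
force: [0.8, 0.2, 0.7]
width: 60.6
finger_force: 0.0
```

arm_command(moves=[0,0,-0.8,0,6.2,0,0.5,0,0,0,0,6,0,0,0,0,0,0,6,0,0,0,0,0,0,6,0,0,0,0,0,0,5.2,0,0,0,0,0,0,0,0,0,0,0,0,0,0,0,0])

```text
time: 11.5
tcp_pos: [473.9, 228.7, 180.3]
tool_rot: [0.038, 0.008, 0.999, -0.007]
force: [-0.5, -0.2, -0.4]
width: 22.1
finger_force: 0.0
```

```bash
python3 - <<'E'
from h import *
im,p=cap('wrist','w4')
s=monitor.observe();print(s['tcp_pos'],s['tool_rot'],s['width'],s['finger_force'])
cv2.imwrite('pics/w4s.png',cv2.resize(im[150:420,:,::-1],None,fx=1,fy=1))
E
```

```text
[472.54370034 228.85513714 179.94436999] [ 0.03719929  0.00685202  0.99925521 -0.00763498] 18.386468748529815 0.0
```

View pics/w4.png

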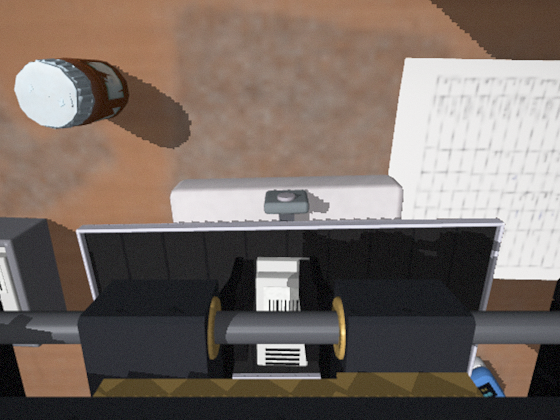

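The cartridge lies flat in the middle of the mat at (278,310). Some residual tool tilt remains, so I'll compute the correction and the move to the next press point.

```bash
cat >> h.py <<'E'
def go(pos,yaw=0,tilt=0):
    "total tool-frame rotvec(deg), then tool-frame shift (units, in target orientation)"
    s=monitor.observe();q=R.from_quat(s['tool_rot'][[1,2,3,0]])
    t=R.from_euler('z',yaw,degrees=True)*R.from_euler('y',-tilt,degrees=True)*R.from_matrix([[-1,0,0],[0,1,0],[0,0,-1]])
    print('rot',np.degrees((q.inv()*t).as_rotvec()).round(2),'shift',(t.inv().apply(np.array(pos)-s['tcp_pos'])/40).round(3),'now',s['tcp_pos'].round(1))
E
python3 -c "
from h import *
go([604,-152.2,180],-2.6)"
```

```text
rot [-0.78  4.28  1.81] shift [-3.715e+00 -9.367e+00 -1.000e-03] now [472.5 228.9 179.9]
```

arm_command(moves=[0,0,0,-0.8,4.3,1.8,0,-0.34,-0.855,0,0,0,0,0,-0.34,-0.855,0,0,0,0,0,-0.34,-0.855,0,0,0,0,0,-0.34,-0.855,0,0,0,0,0,-0.34,-0.855,0,0,0,0,0,-0.34,-0.855,0,0,0,0,0,-0.34,-0.855,0,0,0,0,0])

```text
time: 12.22
tcp_pos: [556.2, -14.5, 179.9]
tool_rot: [-0.0, 0.021, 1.0, 0.0]
force: [0.3, 0.4, -0.0]
width: 0.7
finger_force: 0.0
```

arm_command(moves=[-0.34,-0.855,0,0,0,0,0,-0.34,-0.855,0,0,0,0,0,-0.34,-0.855,0,0,0,0,0,-0.33,-0.82,0,0,0,0,0,0,0,0.85,0,0,0,0,0,0,0.85,0,0,0,0,0,0,0.85,0,0,0,0,0,0,0,0,0,0,0])

```text
time: 12.88
tcp_pos: [599.2, -148.6, 71.3]
tool_rot: [-0.007, 0.022, 1.0, 0.002]
force: [-1.1, 0.2, -0.6]
width: 0.4
finger_force: 0.0
```

```bash
python3 -c "
from h import *
go([604,-152.2,78],-2.6)"
```

```text
rot [ 0.18 -0.81  0.14] shift [-0.123 -0.084 -0.169] now [ 599.2 -148.6   71.3]
```

arm_command(moves=[0,0,0,0,0,0,0,0,0,0,0,0,0,0])

```text
time: 13.05
tcp_pos: [606.2, -151.0, 79.7]
tool_rot: [0.001, 0.022, 1.0, 0.0]
force: [0.8, -0.6, 0.8]
width: 0.5
finger_force: 0.0
```

```bash
python3 -c "
from h import *
go([604,-152.2,78],-2.6)"
```

```text
rot [0.05 0.1  0.1 ] shift [ 0.053 -0.033  0.042] now [ 606.2 -151.    79.7]
```

arm_command(moves=[0.06,-0.03,0.15,0,0,0,0,0,0,0.15,0,0,0,0,0,0,0.15,0,0,0,0,0,0,0.15,0,0,0,0,0,0,0.15,0,0,0,0,0,0,0.15,0,0,0,0,0,0,0.05,0,0,0,0,0,0,0,0,0,0,0])

```text
time: 13.72
tcp_pos: [604.7, -152.9, 40.7]
tool_rot: [0.001, 0.022, 1.0, 0.001]
force: [1.0, 0.7, 4.1]
width: 0.4
finger_force: 2.2
```

arm_command(moves=[0,0,0.05,0,0,0,0,0,0,0.05,0,0,0,0,0,0,0.05,0,0,0,0,0,0,0,0,0,0,0])

```text
time: 14.05
tcp_pos: [605.8, -153.1, 39.1]
tool_rot: [0.002, 0.023, 1.0, 0.001]
force: [-6.2, 2.4, 30.4]
width: 0.2
finger_force: 17.9
```

arm_command(moves=[0,0,-0.5,0,0,0,0,0,0,-0.8,0,0,0,0.5,0,0,-0.6,0,0,0,0.85,0.56,0,0,0,0,0,0.85,0.56,0,0,0,0,0,0.85,0.56,0,0,0,0,0,0.85,0,0,0,0,0,0,0.85,0,0,0,0,0,0,0.85])

```text
time: 14.72
tcp_pos: [535.0, -149.8, 109.8]
tool_rot: [-0.0, 0.023, 1.0, 0.001]
force: [0.7, 0.3, 0.1]
width: 39.2
finger_force: 0.0
```

arm_command(moves=[0,0,0,0,0,0,0.85,0,0,0,0,0,0,0.85,0,0,0,0,0,0,0.85,0,0,0,0,0,0,0.85])

```text
time: 15.05
tcp_pos: [536.5, -149.7, 109.8]
tool_rot: [-0.0, 0.022, 1.0, 0.001]
force: [0.2, 0.3, 0.2]
width: 65.8
finger_force: 0.0
```

```bash
python3 -c "
from h import *
go([537,-149.5,60.5],-2.6)
print(monitor.observe()['width'])"
```

```text
rot [ 0.07 -0.02  0.05] shift [-0.012  0.006  1.232] now [ 536.5 -149.7  109.8]
65.80817690560134
```

arm_command(moves=[0,0,0.3,0,0,0,0.85,0,0,0.3,0,0,0,0.85,0,0,0.3,0,0,0,0.85,0,0,0.34,0,0,0,0.85,0,0,0,0,0,0,0.85,0,0,0,0,0,0,0.3,0,0,0,0,0,0,0.3,0,0,0,0,0,0,0.3], newtons=30)

```text
time: 15.72
tcp_pos: [536.3, -149.9, 60.8]
tool_rot: [0.0, 0.022, 1.0, 0.001]
force: [-0.7, 0.2, -0.4]
width: 61.4
finger_force: 0.0
```

arm_command(moves=[0,0,0,0,0,0,0.3,0,0,0,0,0,0,0.3,0,0,0,0,0,0,0.3,0,0,0,0,0,0,0.3])

```text
time: 16.05
tcp_pos: [536.1, -149.7, 60.8]
tool_rot: [0.0, 0.022, 1.0, 0.001]
force: [-0.1, -0.5, 1.2]
width: 41.2
finger_force: 30.0
```

arm_command(moves=[0,0,-0.25,0,0,0,0.3,0,0,-0.25,0,0,0,0.3,0,0,-0.5,0,0,0,0.3,0,0,-0.6,0,0,0,0.3,0,0,-0.8,0,0,0,0.3,0,0,-0.8,0,0,0,0.3,0,0,-0.8,0,0,0,0.3,0,0,0,0,0,-2.6,0.3])

```text
time: 16.72
tcp_pos: [539.7, -151.3, 228.4]
tool_rot: [0.007, -0.0, 1.0, -0.0]
force: [0.1, -0.7, -1.5]
width: 41.5
finger_force: 30.0
```

arm_command(moves=[0.07,0.4,0,0,0,0,0.3,0.08,0.88,0,0,0,0,0.3,0.08,0.88,0,0,0,0,0.3,0.08,0.88,0,0,0,0,0.3,0.08,0.88,0,0,0,0,0.3,0.08,0.88,0,0,0,0,0.3,0.08,0.88,0,0,0,0,0.3,0.08,0.88,0,0,0,0,0.3])

```text
time: 17.38
tcp_pos: [510.1, 114.0, 222.1]
tool_rot: [0.001, -0.0, 1.0, 0.001]
force: [0.7, -0.6, -0.7]
width: 40.9
finger_force: 30.0
```

arm_command(moves=[0.07,0.88,0,0,0,0,0.3,0.08,0.88,0,0,0,0,0.3,0.08,0.88,0,0,0,0,0.3,0.08,0.88,0,0,0,0,0.3,0.08,0.88,0,0,0,0,0.3,0,0.44,0,0,0,0,0.3,0,0,0,0,0,0,0.3,0,0,0,0,0,0,0.3])

```text
time: 18.05
tcp_pos: [494.4, 306.9, 221.7]
tool_rot: [0.0, -0.001, 1.0, 0.001]
force: [0.4, -1.0, 0.3]
width: 41.1
finger_force: 30.0
```

arm_command(moves=[0,0,0,0,-4.5,0,0.3,0,0,0,0,-4.5,0,0.3,0,0,0,0,-4.5,0,0.3,0,0,0,0,-4.5,0,0.3,0,0,0,0,-4.5,0,0.3,0,0,0,0,-4.5,0,0.3,0,0,0,0,-4,0,0.3,0,0,0,0,0,0,0.3])

```text
time: 18.72
tcp_pos: [492.5, 303.8, 219.9]
tool_rot: [0.267, -0.001, 0.964, -0.001]
force: [-0.8, -0.4, -1.8]
width: 40.8
finger_force: 30.0
```

```bash
python3 -c "
from h import *
go([522,307,105],0,30)
print(monitor.observe()['width'])"
```

```text
rot [-0.05  0.92  0.1 ] shift [0.796 0.081 2.856] now [492.5 303.8 219.9]
40.79119285144791
```

arm_command(moves=[0,0,0,0,0.9,0,0.3,0.2,0.02,0.71,0,0,0,0.3,0.2,0.02,0.71,0,0,0,0.3,0.2,0.02,0.71,0,0,0,0.3,0.2,0.02,0.71,0,0,0,0.3,0,0,0,0,0,0,0.3,0,0,0,0,0,0,0.3])

```text
time: 19.3
tcp_pos: [525.0, 307.5, 106.2]
tool_rot: [0.259, 0.001, 0.966, -0.001]
force: [0.2, 0.1, 0.1]
width: 41.1
finger_force: 30.0
```

arm_command(moves=[0.026,0,0.043,0,0,0,0.3,0.026,0,0.043,0,0,0,0.3,0.026,0,0.043,0,0,0,0.3,0.026,0,0.043,0,0,0,0.3,0.026,0,0.043,0,0,0,0.3,0,0,0,0,0,0,0.3,0,0,0,0,0,0,0.3])

```text
time: 19.88
tcp_pos: [523.8, 309.6, 96.8]
tool_rot: [0.26, -0.0, 0.966, 0.001]
force: [-0.5, 0.8, -0.9]
width: 41.2
finger_force: 30.0
```

```bash
python3 -c "
from h import *
go([522,307,91.5],0,30)
s=monitor.observe();print(s['width'],s['force'])"
```

```text
rot [0.09 0.08 0.  ] shift [ 0.106 -0.064  0.092] now [523.8 309.6  96.8]
41.1612920434857 [-0.47587092  0.79291383 -0.8676274 ]
```

arm_command(moves=[0.032,-0.03,0.054,0,0,0,0.3,0.032,-0.03,0.054,0,0,0,0.3,0.032,0,0.054,0,0,0,0.3,0.032,0,0.054,0,0,0,0.3,0,0,0,0,0,0,0.3,0,0,0,0,0,0,0.3,0,0,0,0,0,0,0.3])

```text
time: 20.47
tcp_pos: [523.8, 307.1, 86.6]
tool_rot: [0.259, -0.0, 0.966, 0.001]
force: [-0.9, -0.1, -0.7]
width: 40.9
finger_force: 30.0
```

arm_command(moves=[0,0,0,0,0,0,0.56,0,0,0,0,0,0,0.65,0,0,0,0,0,0,0.68,0,0,0,0,0,0,0.68,0,0,-0.1,0,0,0,0.68,0,0,-0.4,0,0,0,0.68,0,0,-0.8,0,0,0,0.68,0,0,-0.8,0,0,0,0.68])

```text
time: 21.13
tcp_pos: [480.8, 306.1, 159.4]
tool_rot: [0.259, -0.0, 0.966, -0.0]
force: [-0.2, 0.2, -1.0]
width: 59.0
finger_force: 0.0
```

arm_command(moves=[0,0,-0.8,0,0,0,0.5,0,0,-0.5,0,4,0,0,0,0,0,0,4,0,0,0,0,0,0,4,0,0,0,0,0,0,4,0,0,0,0,0,0,4,0,0,0,0,0,0,4,0,0,0,0,0,0,4,0,0])

```text
time: 21.8
tcp_pos: [455.5, 307.0, 205.1]
tool_rot: [0.017, -0.001, 1.0, 0.001]
force: [1.0, -0.3, -0.1]
width: 13.9
finger_force: 0.0
```

```bash
python3 - <<'E'
from h import *
go([607,-40.8,180],-2.6)
im,p=cap('wrist','w5');im2,p=cap('side','s5')
cv2.imwrite('pics/w5s.png',np.hstack([cv2.resize(im[170:,:,::-1],(448,200)),cv2.resize(im2[160:320,130:400,::-1],(338,200))]))
E
```

```text
rot [0.21 1.9  2.66] shift [-4.179 -8.514  0.628] now [455.5 307.  205.1]
```

View pics/w5s.png

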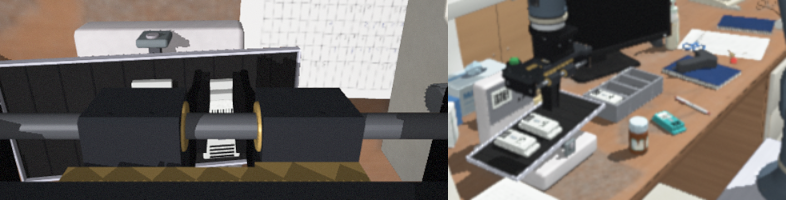

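arm_command(moves=[0,0,0,0,1.2,2.6,0,-0.42,-0.85,0,0,0,0,0,-0.42,-0.85,0,0,0,0,0,-0.42,-0.85,0,0,0,0,0,-0.42,-0.85,0,0,0,0,0,-0.42,-0.85,0,0,0,0,0,-0.42,-0.85,0,0,0,0,0,-0.42,-0.85,0,0,0,0,0])

```text
time: 22.57
tcp_pos: [562.0, 62.7, 205.6]
tool_rot: [0.008, 0.022, 1.0, 0.001]
force: [0.6, 0.3, -0.5]
width: 0.8
finger_force: 0.0
```

arm_command(moves=[-0.42,-0.85,0,0,0,0,0,-0.42,-0.85,0,0,0,0,0,-0.42,-0.85,0,0,0,0,0,0,0,0.8,0,0,0,0,0,0,0.8,0,0,0,0,0,0,0.8,0,0,0,0,0,0,0.75,0,0,0,0,0,0,0,0,0,0,0])

```text
time: 23.23
tcp_pos: [604.8, -38.8, 74.2]
tool_rot: [0.002, 0.022, 1.0, 0.001]
force: [-0.8, -0.3, -0.5]
width: 0.2
finger_force: 0.0
```

arm_command(moves=[0,0,0,0,0,0,0,0,0,0,0,0,0,0])

```text
time: 23.4
tcp_pos: [611.0, -39.7, 81.7]
tool_rot: [0.009, 0.022, 1.0, 0.001]
force: [0.6, 0.2, -0.2]
width: 0.3
finger_force: 0.0
```

```bash
python3 -c "
from h import *
go([608.5,-40.6,78],-2.6)"
```

```text
rot [0.14 1.03 0.07] shift [ 0.063 -0.025  0.094] now [611.  -39.7  81.7]
```

arm_command(moves=[0.06,-0.02,0.17,0,1,0,0,0,0,0.15,0,0,0,0,0,0,0.15,0,0,0,0,0,0,0.15,0,0,0,0,0,0,0.15,0,0,0,0,0,0,0.15,0,0,0,0,0,0,0.08,0,0,0,0,0,0,0,0,0,0,0])

```text
time: 24.07
tcp_pos: [609.7, -40.8, 40.8]
tool_rot: [0.001, 0.022, 1.0, 0.001]
force: [1.8, -0.6, 5.2]
width: 0.3
finger_force: 2.3
```

arm_command(moves=[0,0,0.05,0,0,0,0,0,0,0.05,0,0,0,0,0,0,0.05,0,0,0,0,0,0,0,0,0,0,0])

```text
time: 24.4
tcp_pos: [611.0, -40.9, 39.1]
tool_rot: [0.002, 0.023, 1.0, 0.002]
force: [-4.6, 0.8, 30.1]
width: 0.5
finger_force: 17.6
```

arm_command(moves=[0,0,-0.5,0,0,0,0,0,0,-0.8,0,0,0,0.5,0,0,-0.6,0,0,0,0.85,0.56,0,0,0,0,0,0.85,0.56,0,0,0,0,0,0.85,0.56,0,0,0,0,0,0.85,0,0,0,0,0,0,0.85,0,0,0,0,0,0,0.85])

```text
time: 25.07
tcp_pos: [539.9, -37.8, 110.0]
tool_rot: [-0.001, 0.022, 1.0, 0.001]
force: [1.1, -0.2, -0.3]
width: 39.2
finger_force: 0.0
```

arm_command(moves=[0,0,0,0,0,0,0.85,0,0,0,0,0,0,0.85,0,0,0,0,0,0,0.85,0,0,0,0,0,0,0.85])

```text
time: 25.4
tcp_pos: [541.4, -37.9, 109.9]
tool_rot: [-0.001, 0.022, 1.0, 0.001]
force: [-0.9, 0.2, 0.2]
width: 65.7
finger_force: 0.0
```

```bash
python3 -c "
from h import *
go([541.5,-37.6,60.5],-2.6)
print(monitor.observe()['width'])"
```

```text
rot [ 0.14 -0.12  0.03] shift [-0.002  0.007  1.235] now [541.4 -37.9 109.9]
65.68088115436682
```

arm_command(moves=[0,0,0.3,0,0,0,0.85,0,0,0.3,0,0,0,0.85,0,0,0.3,0,0,0,0.85,0,0,0.34,0,0,0,0.85,0,0,0,0,0,0,0.85,0,0,0,0,0,0,0.3,0,0,0,0,0,0,0.3,0,0,0,0,0,0,0.3], newtons=30)

```text
time: 26.07
tcp_pos: [541.5, -37.8, 61.3]
tool_rot: [-0.0, 0.022, 1.0, 0.001]
force: [0.1, 0.1, 0.8]
width: 61.1
finger_force: 0.0
```

arm_command(moves=[0,0,0,0,0,0,0.3,0,0,0,0,0,0,0.3,0,0,0,0,0,0,0.3,0,0,0,0,0,0,0.3])

```text
time: 26.4
tcp_pos: [540.9, -37.8, 60.9]
tool_rot: [-0.001, 0.022, 1.0, 0.001]
force: [-0.5, -0.8, 1.3]
width: 41.1
finger_force: 30.0
```

arm_command(moves=[0,0,-0.25,0,0,0,0.3,0,0,-0.25,0,0,0,0.3,0,0,-0.5,0,0,0,0.3,0,0,-0.6,0,0,0,0.3,0,0,-0.8,0,0,0,0.3,0,0,-0.8,0,0,0,0.3,0,0,-0.8,0,0,0,0.3,0,0,0,0,0,-2.6,0.3])

```text
time: 27.07
tcp_pos: [545.0, -38.6, 228.4]
tool_rot: [0.006, -0.0, 1.0, 0.002]
force: [1.6, 0.4, 0.6]
width: 40.9
finger_force: 30.0
```

arm_command(moves=[0.18,0.4,0,0,0,0,0.3,0.18,0.88,0,0,0,0,0.3,0.18,0.88,0,0,0,0,0.3,0.18,0.88,0,0,0,0,0.3,0.18,0.88,0,0,0,0,0.3,0.18,0.88,0,0,0,0,0.3,0,0,0,0,0,0,0.3,0,0,0,0,0,0,0.3])

```text
time: 27.73
tcp_pos: [497.0, 156.3, 222.0]
tool_rot: [-0.001, -0.003, 1.0, 0.002]
force: [0.5, -0.7, -1.2]
width: 41.2
finger_force: 30.0
```

arm_command(moves=[0,0,0,0,-4.5,0,0.3,0,0,0,0,-4.5,0,0.3,0,0,0,0,-4.5,0,0.3,0,0,0,0,-4.5,0,0.3,0,0,0,0,-4.5,0,0.3,0,0,0,0,-4.5,0,0.3,0,0,0,0,-3.5,0,0.3,0,0,0,0,0,0,0.3])

```text
time: 28.4
tcp_pos: [495.2, 151.6, 220.0]
tool_rot: [0.261, 0.0, 0.965, 0.0]
force: [-1.1, -0.6, -0.3]
width: 41.0
finger_force: 30.0
```

```bash
python3 - <<'E'
from h import *
go([522,157,115],0,30)
import pickle
im,p=cap('wrist','w6');pickle.dump(p,open('w6.pkl','wb'))
E
```

```text
rot [ 0.01  0.29 -0.01] shift [0.733 0.136 2.607] now [495.2 151.6 220. ]
```

View pics/w6.png

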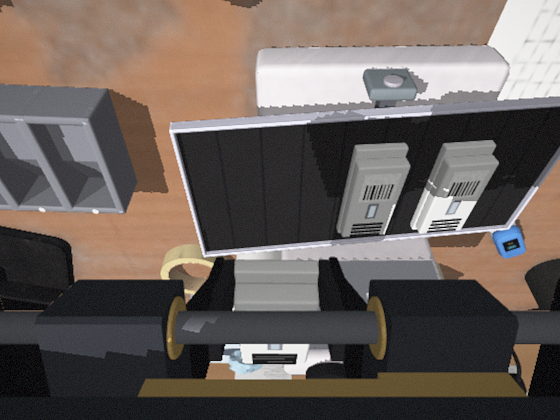

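```bash
python3 - <<'E'
from h import *
import pickle
p=pickle.load(open('w6.pkl','rb'))
def pl(u,v,h,y0=232,t=-.11):
    c,d=ray(p,u,v)  # z = h + t*(y-y0)
    k=(h+t*(c[1]-y0)-c[2])/(d[2]-t*d[1]);return (c+k*d).round(1)
print('edge',pl(170,125,89),pl(205,255,89))
print('c1',[pl(u,v,104) for u,v in [(355,144),(408,146),(343,236),(388,236)]])
print('c2',[pl(u,v,104) for u,v in [(443,142),(496,142),(412,230),(462,232)]])
go([522,157,115],0,30)
E
```

```text
edge [482.4  79.  105.8] [632.5  81.  105.6]
c1 [array([497.6, 207.4, 106.7]), array([502.7, 247.6, 102.3]), array([602.2, 213.3, 106.1]), array([608.2, 257.3, 101.2])]
c2 [array([501.2, 273.5,  99.4]), array([504.7, 315.7,  94.8]), array([602.2, 279. ,  98.8]), array([612.1, 331.8,  93. ])]
rot [ 0.05  0.28 -0.06] shift [0.773 0.122 2.609] now [496.6 152.1 220.9]
```

The first two cartridges sit at platform y of about −3 and +68 mm. The third goes at world y = 163.

arm_command(moves=[0,0,0,0,0.3,0,0.3,0.19,0.068,0.65,0,0,0,0.3,0.19,0.068,0.65,0,0,0,0.3,0.19,0.068,0.65,0,0,0,0.3,0.19,0.068,0.65,0,0,0,0.3,0,0,0,0,0,0,0.3,0,0,0,0,0,0,0.3])

```text
time: 29.03
tcp_pos: [524.5, 164.2, 115.4]
tool_rot: [0.259, 0.0, 0.966, -0.0]
force: [-0.1, 0.5, -0.3]
width: 40.6
finger_force: 30.0
```

arm_command(moves=[0.036,0,0.062,0,0,0,0.3,0.036,0,0.062,0,0,0,0.3,0.036,0,0.062,0,0,0,0.3,0.036,0,0.062,0,0,0,0.3,0.036,0,0.062,0,0,0,0.3,0.036,0,0.062,0,0,0,0.3,0,0,0,0,0,0,0.3,0,0,0,0,0,0,0.3])

```text
time: 29.7
tcp_pos: [524.9, 165.1, 100.9]
tool_rot: [0.261, 0.001, 0.965, 0.002]
force: [0.2, -0.1, -0.3]
width: 40.7
finger_force: 30.0
```

```bash
python3 - <<'E'
from h import *
go([522,163,91.5],0,30)
print(monitor.observe()['force'])
E
```

```text
rot [ 0.2   0.27 -0.15] shift [ 0.18  -0.053  0.167] now [524.9 165.1 100.9]
[ 0.22232721 -0.10513968 -0.3440779 ]
```

arm_command(moves=[0.034,-0.01,0.035,0,0,0,0.3,0.034,-0.01,0.035,0,0,0,0.3,0.034,-0.01,0.035,0,0,0,0.3,0.034,-0.01,0.035,0,0,0,0.3,0.034,-0.01,0.035,0,0,0,0.3,0,0,0,0,0,0,0.3,0,0,0,0,0,0,0.3])

```text
time: 30.28
tcp_pos: [522.1, 163.3, 90.6]
tool_rot: [0.261, 0.0, 0.965, 0.002]
force: [0.6, -0.6, 0.7]
width: 40.9
finger_force: 30.0
```

arm_command(moves=[0,0,0,0,0,0,0.54,0,0,0,0,0,0,0.56,0,0,0,0,0,0,0.57,0,0,0,0,0,0,0.57,0,0,-0.1,0,0,0,0.57,0,0,-0.4,0,0,0,0.57,0,0,-0.8,0,0,0,0.6,0,0,-0.8,0,0,0,0.6])

```text
time: 30.95
tcp_pos: [478.2, 162.5, 160.7]
tool_rot: [0.258, -0.0, 0.966, 0.0]
force: [1.4, 0.4, -0.2]
width: 51.7
finger_force: 0.0
```

arm_command(moves=[0,0,-0.8,0,0,0,0.6,0,0,-0.8,0,4,0,1,0,0,0,0,4,0,1,0,0,0,0,4,0,1,0,0,0,0,4,0,1,0,0,0,0,4,0,1,0,0,0,0,4,0,1,0,0,0,0,4,0,1])

```text
time: 31.62
tcp_pos: [453.5, 161.2, 208.9]
tool_rot: [0.029, 0.002, 1.0, -0.0]
force: [0.7, 0.5, -0.6]
width: 85.0
finger_force: 0.0
```

```bash
python3 - <<'E'
from h import *
go([460,-410,260],0)
im,p=cap('wrist','w7');im2,p2=cap('side','s7');im3,p3=cap('scene','c7')
A=cv2.resize(im[150:,:,::-1],(500,240))
B=cv2.resize(im2[190:340,130:330,::-1],(320,240))[:,:300]
C=cv2.resize(im3[240:340,330:450,::-1],(400,333));D=cv2.resize(im3[110:220,130:270,::-1],(400,333))
cv2.imwrite('pics/w7s.png',np.vstack([np.hstack([A,B]),np.hstack([C,D])]))
E
```

```text
rot [-0.04  3.28 -0.21] shift [ -0.163 -14.28   -1.278] now [453.5 161.2 208.9]
```

View pics/w7s.png

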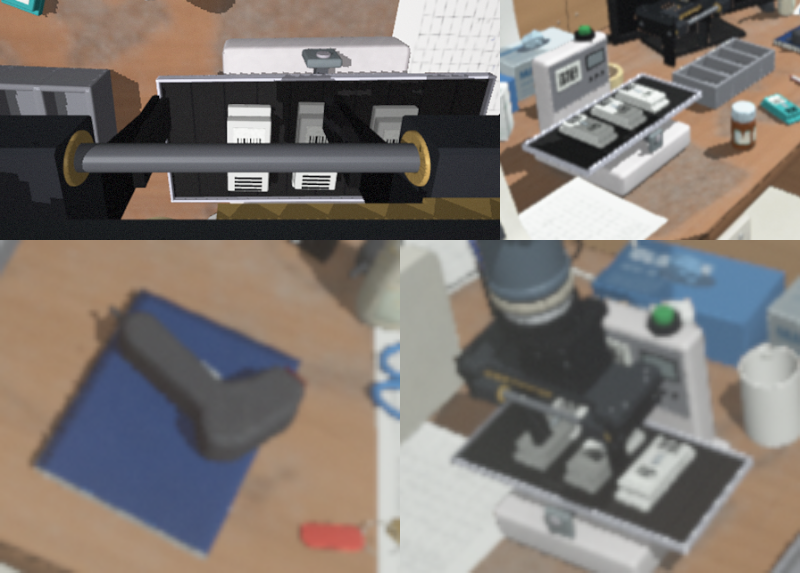

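All three cartridges are on a nearly level platform. The scanner lies on the notebook, handle end at scene (372,266) and nose at (417,284). I'll check the level and move over the scanner.

arm_command(moves=[0,0,0,0,3.3,-0.2,1,0,-0.4,-0.1,0,0,0,1,-0.01,-0.9,-0.1,0,0,0,1,-0.01,-0.9,-0.1,0,0,0,1,-0.01,-0.9,-0.1,0,0,0,1,-0.01,-0.9,-0.1,0,0,0,1,-0.01,-0.9,-0.1,0,0,0,1,-0.01,-0.9,-0.1,0,0,0,1])

```text
time: 32.43
tcp_pos: [454.3, -72.0, 236.9]
tool_rot: [0.002, -0.0, 1.0, -0.001]
force: [0.1, 1.2, 0.6]
width: 86.9
finger_force: 0.0
```

arm_command(moves=[-0.01,-0.9,-0.1,0,0,0,1,-0.01,-0.9,-0.1,0,0,0,1,-0.01,-0.9,-0.1,0,0,0,1,-0.01,-0.9,-0.1,0,0,0,1,-0.01,-0.9,-0.1,0,0,0,1,-0.01,-0.9,0,0,0,0,1,-0.01,-0.9,0,0,0,0,1,-0.01,-0.9,0,0,0,0,1])

```text
time: 33.1
tcp_pos: [458.0, -359.3, 257.2]
tool_rot: [0.002, -0.0, 1.0, -0.001]
force: [1.7, 0.6, 0.2]
width: 86.7
finger_force: 0.0
```

arm_command(moves=[-0.01,-0.5,0,0,0,0,1,0,0,0,0,0,0,1,0,0,0,0,0,0,1,0,0,0,0,0,0,1])

```text
time: 33.43
tcp_pos: [459.1, -376.9, 256.9]
tool_rot: [0.001, -0.0, 1.0, -0.0]
force: [0.7, 0.0, -0.1]
width: 87.0
finger_force: 0.0
```

```bash
python3 - <<'E'
from h import *
import pickle
p=pickle.load(open('P.pkl','rb'))['scene']
for u,v in [(372,266),(394.5,301.5),(417,283.5)]: print(onz(p,u,v,28).round(1))
im2,p2=cap('scene','c8');im,p=cap('wrist','w8');pickle.dump(p,open('w8.pkl','wb'))
go([460,-410,260],0)
cv2.imwrite('pics/w8s.png',np.vstack([cv2.resize(im[:,:,::-1],(500,375)),cv2.resize(im2[140:240,140:340,::-1],(500,225),interpolation=2)]))
E
```

```text
[ 524.9 -373.9   28. ]
[ 440.2 -463.3   28. ]
[ 522.1 -503.3   28. ]
rot [-0.03  0.18  0.12] shift [-0.01  -0.832 -0.068] now [ 459.6 -376.7  257.3]
```

View pics/w8s.png

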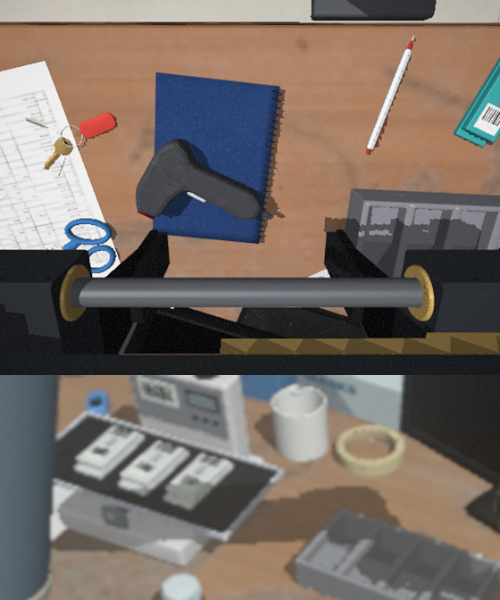

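Wrist view: scanner handle end at full-res about (289,235), head back at (196,163), and nose at (160,240) pointing away from the robot, on the notebook. In the scene view the three cartridges lie on a level platform.

```bash
python3 - <<'E'
from h import *
import pickle
p=pickle.load(open('w8.pkl','rb'));im=cv2.imread('pics/w8.png');hsv=cv2.cvtColor(im,cv2.COLOR_BGR2HSV)
blue=cv2.inRange(hsv,(100,110,30),(130,255,255));blue[:,:165]=0;blue[:,325:]=0;blue[290:]=0
c=max(cv2.findContours(cv2.morphologyEx(blue,cv2.MORPH_CLOSE,np.ones((7,7))),0,2)[0],key=cv2.contourArea)
W=np.array([onz(p,*q[0],11)[:2] for q in cv2.convexHull(c)],np.float32);r=cv2.minAreaRect(W);print('nb',r,cv2.boxPoints(r).round().tolist())
g=cv2.inRange(hsv,(0,0,0),(180,110,95));m=np.zeros_like(g);m[150:250,145:300]=g[150:250,145:300]
m=cv2.morphologyEx(m,cv2.MORPH_OPEN,cv2.getStructuringElement(2,(11,11)))
c=max(cv2.findContours(m,0,2)[0],key=cv2.contourArea);print(cv2.boundingRect(c),cv2.contourArea(c))
mm=np.zeros_like(m);cv2.drawContours(mm,[c],-1,255,-1)
cv2.imwrite('pics/m8.png',mm)
pts=cv2.findNonZero(mm)[:,0]
W=np.array([onz(p,*q,45)[:2] for q in pts])
H=W[pts[:,0]>222].astype(np.float32);r=cv2.minAreaRect(H);print('handle',r,cv2.boxPoints(r).round(1).tolist())
Hd=W[pts[:,0]<200].astype(np.float32);r=cv2.minAreaRect(Hd);print('head',r,cv2.boxPoints(r).round(1).tolist())
print('com',W.mean(0)); print(monitor.observe()['joint_pos'].round(2))
E
```

```text
nb ((441.53131103515625, -419.1990966796875), (147.54273986816406, 156.32241821289062), 83.91919708251953) [[356.0, -484.0], [511.0, -501.0], [527.0, -354.0], [372.0, -338.0]]
(153, 156, 141, 91) 6335.0
handle ((496.9945068359375, -399.662109375), (94.71292877197266, 41.081932067871094), 62.57431411743164) [[456.8999938964844, -432.20001220703125], [493.3999938964844, -451.20001220703125], [537.0, -367.1000061035156], [500.6000061035156, -348.20001220703125]]
head ((477.8315734863281, -476.49560546875), (47.10383605957031, 102.70154571533203), 58.67615509033203) [[421.70001220703125, -469.8999938964844], [509.5, -523.2999877929688], [533.9000244140625, -483.1000061035156], [446.20001220703125, -429.70001220703125]]
com [ 484.31070274 -442.92566278]
[ 0.31  0.32  0.4   1.71 -0.14  1.14  2.32]
```

View pics/m8.png

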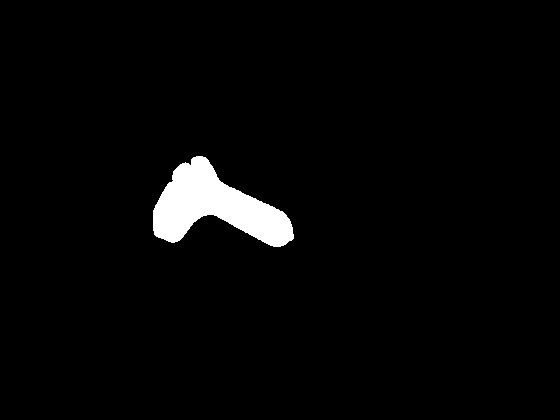

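```bash
python3 - <<'E'
from h import *
import pickle
p=pickle.load(open('w8.pkl','rb'))
W=np.array([onz(p,u,v,11)[:2] for u,v in [(176,82),(312,97),(294,271),(174,263)]]);print(W.round(),W.mean(0))
ps=pickle.load(open('P.pkl','rb'))['scene']
W=np.array([onz(ps,u,v,11)[:2] for u,v in [(373,256.5),(419.5,276),(392,333),(341,307)]]);print(W.round(),W.mean(0))
# scanner check: predicted feature pixels
from math import *
y=radians(-90.9)
for n,q in [('end',(-62,34)),('back',(39,-38)),('nose',(75,41)),('grip',(-35,20))]:
    X=[489+q[0]*cos(y)-q[1]*sin(y),-422+q[0]*sin(y)+q[1]*cos(y),28];print(n,np.round(X),proj(p,X).round())
E
```

```text
[[ 357. -483.]
 [ 372. -339.]
 [ 577. -355.]
 [ 566. -503.]] [ 468.07969752 -419.78635239]
[[ 572. -364.]
 [ 563. -504.]
 [ 360. -482.]
 [ 373. -339.]] [ 466.82297749 -422.43165745]
end [ 524. -361.   28.] [290. 236.]
back [ 450. -460.   28.] [200. 173.]
nose [ 529. -498.   28.] [172. 240.]
grip [ 510. -387.   28.] [267. 224.]
```

Scanner origin is about (489,−422) at yaw −91°; the notebook centre is about (467,−421). The grip point is (510,−387), so the tool has to turn 117.5° about its z.

arm_command(moves=[0,0,0,0,0,6.9,0.7,0,0,0,0,0,6.9,0.7,0,0,0,0,0,6.9,0.7,0,0,0,0,0,6.9,0.7,0,0,0,0,0,6.9,0.7,0,0,0,0,0,6.9,0.7,0,0,0,0,0,6.9,0.7,0,0,0,0,0,6.9,0.7])

```text
time: 34.2
tcp_pos: [459.7, -377.2, 257.5]
tool_rot: [0.002, 0.465, 0.885, 0.0]
force: [-0.6, -0.5, -0.1]
width: 61.1
finger_force: 0.0
```

arm_command(moves=[0,0,0,0,0,6.9,0.7,0,0,0,0,0,6.9,0.7,0,0,0,0,0,6.9,0.7,0,0,0,0,0,6.9,0.7,0,0,0,0,0,6.9,0.7,0,0,0,0,0,6.9,0.7,0,0,0,0,0,6.9,0.7,0,0,0,0,0,6.9,0.7])

```text
time: 34.87
tcp_pos: [459.7, -377.2, 257.4]
tool_rot: [0.001, 0.822, 0.569, 0.001]
force: [0.2, 0.3, -0.2]
width: 61.2
finger_force: 0.0
```

arm_command(moves=[0,0,0,0,0,6,0.7,0,0,0,0,0,0,0.7,0,0,0,0,0,0,0.7])

```text
time: 35.12
tcp_pos: [459.7, -377.5, 257.3]
tool_rot: [0.001, 0.849, 0.529, 0.001]
force: [-0.1, 0.2, -0.9]
width: 60.7
finger_force: 0.0
```

```bash
python3 -c "
from h import *
go([510,-387.3,100],-117.5)
print(monitor.observe()['joint_pos'].round(2))"
```

```text
rot [ 0.18 -0.03  1.33] shift [0.365 1.229 3.933] now [ 459.7 -377.5  257.3]
[ 0.    0.38  0.82  1.73 -0.31  1.16  0.46]
```

arm_command(moves=[0,0,0,0,0,1.3,0.7,0.073,0.246,0.787,0,0,0,0.7,0.073,0.246,0.787,0,0,0,0.7,0.073,0.246,0.787,0,0,0,0.7,0.073,0.246,0.787,0,0,0,0.7,0.073,0.246,0.787,0,0,0,0.7,0,0,0,0,0,0,0.7,0,0,0,0,0,0,0.7])

```text
time: 35.78
tcp_pos: [509.4, -388.2, 98.9]
tool_rot: [-0.0, 0.856, 0.518, -0.0]
force: [-0.9, 0.1, 0.9]
width: 61.0
finger_force: 0.0
```

```bash
python3 - <<'E'
from h import *
import pickle
go([510,-387.3,15],-117.5)
im,p=cap('wrist','w9');pickle.dump(p,open('w9.pkl','wb'))
print([proj(p,X).round() for X in [(510,-387,15),(524,-361,28),(510,-387,45)]])
E
```

```text
rot [-0.02 -0.01 -0.16] shift [0.026 0.003 2.096] now [ 509.4 -388.2   98.9]
[array([276., 221.]), array([277., 185.]), array([276., 236.])]
```

View pics/w9.png

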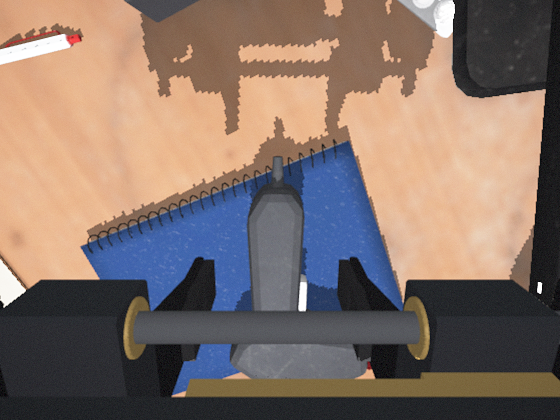

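The handle is centred and aligned between the fingers (u≈277). I'll descend and grip.

arm_command(moves=[0.02,0,0.5,0,0,0,0.7,0,0,0.5,0,0,0,0.7,0,0,0.5,0,0,0,0.7,0,0,0.3,0,0,0,0.7,0,0,0.25,0,0,0,0.7,0,0,0,0,0,0,0.7,0,0,0,0,0,0,0.7])

```text
time: 36.42
tcp_pos: [510.9, -389.1, 19.2]
tool_rot: [0.002, 0.856, 0.517, 0.001]
force: [0.3, -1.2, -0.1]
width: 60.8
finger_force: 0.0
```

arm_command(moves=[0,0,0,0,0,0,0.1,0,0,0,0,0,0,0.1,0,0,0,0,0,0,0.1,0,0,0,0,0,0,0.1,0,0,0,0,0,0,0.1,0,0,0,0,0,0,0.1,0,0,0,0,0,0,0.1], newtons=40)

```text
time: 37.0
tcp_pos: [510.6, -388.3, 18.3]
tool_rot: [0.001, 0.856, 0.517, 0.001]
force: [-0.2, 0.8, 2.2]
width: 28.7
finger_force: 39.8
```

arm_command(moves=[0,0,-0.2,0,0,0,0.1,0,0,-0.3,0,0,0,0.1,0,0,-0.5,0,0,0,0.1,0,0,-0.6,0,0,0,0.1,0,0,-0.7,0,0,0,0.1,0,0,-0.8,0,0,0,0.1,0,0,-0.9,0,0,0,0.1,0,0,0,0,0,0,0.1])

```text
time: 37.67
tcp_pos: [512.7, -392.1, 186.6]
tool_rot: [0.008, 0.856, 0.517, 0.004]
force: [0.3, -1.2, -1.6]
width: 28.9
finger_force: 39.8
```

```bash
python3 - <<'E'
from h import *
s=monitor.observe();print(s['width'],s['finger_force'],s['joint_pos'].round(2))
go([440,340,230],-117.5)
E
```

```text
28.91671035004579 39.766307305544615 [ 0.06  0.53  0.77  1.7  -0.42  1.07  0.47]
rot [ 0.98  0.11 -0.28] shift [ 15.394 -10.063  -1.084] now [ 512.7 -392.1  186.6]
```

arm_command(moves=[0,0,-0.3,0,0,-6.2,0.1,0,0,-0.3,0,0,-6.2,0.1,0,0,-0.2,0,0,-6.2,0.1,0,0,0,0,0,-6.2,0.1,0,0,0,0,0,-6.1,0.1,0,0,0,0,0,0,0.1,0,0,0,0,0,0,0.1])

```text
time: 38.25
tcp_pos: [509.7, -388.2, 210.5]
tool_rot: [0.002, 0.688, 0.725, 0.001]
force: [-0.1, -0.6, -2.5]
width: 28.7
finger_force: 39.8
```

```bash
python3 - <<'E'
from h import *
s=monitor.observe();print(s['width'],s['finger_force'],s['joint_pos'].round(2))
go([446.3,349.5,210],-86.6)
E
```

```text
28.730504129786777 39.76094411686063 [ 0.13  0.48  0.65  1.67 -0.32  1.1   0.92]
rot [ 0.18  0.09 -0.42] shift [ 1.8504e+01 -4.8800e-01  1.2000e-02] now [ 509.7 -388.2  210.5]
```

arm_command(moves=[0.4,-0.02,0,0,0,-0.4,0.1,0.8,-0.02,0,0,0,0,0.1,0.8,-0.02,0,0,0,0,0.1,0.8,-0.02,0,0,0,0,0.1,0.8,-0.02,0,0,0,0,0.1,0.8,-0.02,0,0,0,0,0.1,0.8,-0.02,0,0,0,0,0.1,0.8,-0.02,0,0,0,0,0.1])

```text
time: 38.92
tcp_pos: [488.3, -147.7, 209.7]
tool_rot: [0.002, 0.686, 0.728, 0.0]
force: [1.9, 1.2, -1.9]
width: 28.4
finger_force: 39.8
```

arm_command(moves=[0.8,-0.02,0,0,0,0,0.1,0.8,-0.02,0,0,0,0,0.1,0.8,-0.02,0,0,0,0,0.1,0.8,-0.02,0,0,0,0,0.1,0.8,-0.02,0,0,0,0,0.1,0.8,-0.02,0,0,0,0,0.1,0.8,-0.02,0,0,0,0,0.1,0.8,-0.02,0,0,0,0,0.1])

```text
time: 39.58
tcp_pos: [466.2, 107.3, 209.5]
tool_rot: [0.002, 0.686, 0.728, 0.001]
force: [-0.9, 0.4, -1.8]
width: 28.7
finger_force: 39.8
```

arm_command(moves=[0.8,-0.02,0,0,0,0,0.1,0.8,-0.02,0,0,0,0,0.1,0.8,-0.02,0,0,0,0,0.1,0.8,-0.02,0,0,0,0,0.1,0.8,-0.02,0,0,0,0,0.1,0.8,-0.02,0,0,0,0,0.1,0.5,0,0,0,0,0,0.1,0,0,0,0,0,0,0.1])

```text
time: 40.25
tcp_pos: [447.1, 323.2, 208.6]
tool_rot: [0.001, 0.683, 0.73, 0.001]
force: [-0.3, 0.2, -1.1]
width: 28.7
finger_force: 39.8
```

arm_command(moves=[0,0,0,0,0,0,0.1,0,0,0,0,0,0,0.1,0,0,0,0,0,0,0.1])

```text
time: 40.5
tcp_pos: [449.0, 315.7, 208.9]
tool_rot: [0.002, 0.686, 0.728, 0.0]
force: [0.1, -0.7, -2.1]
width: 28.7
finger_force: 39.8
```

```bash
python3 - <<'E'
from h import *
s=monitor.observe();print(s['width'],s['finger_force'],s['joint_pos'].round(2))
go([446.3,349.5,152.5],-86.6)
im2,p2=cap('scene','c10');im3,p3=cap('side','s10')
A=cv2.resize(im2[110:260,110:310,::-1],(400,300),interpolation=2);B=cv2.resize(im3[170:320,90:290,::-1],(400,300),interpolation=2)
cv2.imwrite('pics/m10.png',np.hstack([A,B]))
E
```

```text
28.704132323987174 39.76148111745715 [-0.98  0.28  0.36  1.87 -0.11  1.01 -0.52]
rot [ 0.16  0.14 -0.02] shift [ 0.848 -0.018  1.409] now [449.  315.7 208.9]
```

View pics/m10.png

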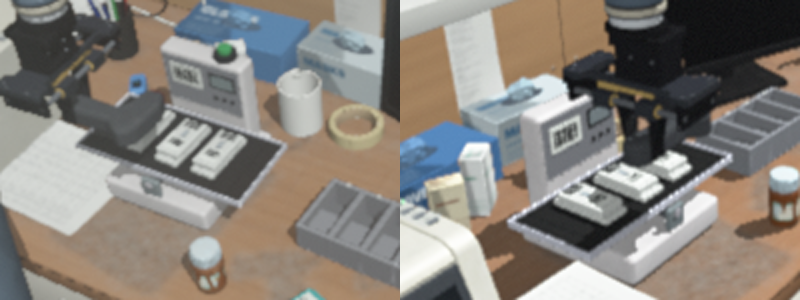

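The platform is level with three cartridges, and the scanner is held flat. The label is at scene (203,146.5) and side (172,237.5), so I'll triangulate it.

```bash
python3 - <<'E'
from h import *
ps=optics.camera_params('scene');pd=optics.camera_params('side')
def tri(a,b):
    (c1,d1),(c2,d2)=ray(ps,*a),ray(pd,*b)
    k=np.linalg.lstsq(np.c_[d1,-d2],c2-c1,rcond=None)[0];x,y=c1+k[0]*d1,c2+k[1]*d2;return ((x+y)/2).round(1),np.linalg.norm(x-y).round(1)
print('label',tri((203,146.5),(172,237.5)))
E
```

```text
label (array([646.4, 268.9, 161.2]), np.float64(2.3))
```

arm_command(moves=[0.3,-0.02,0.45,0,0,0,0.1,0.3,0,0.45,0,0,0,0.1,0.25,0,0.4,0,0,0,0.1,0,0,0.1,0,0,0,0.1,0,0,0,0,0,0,0.1,0,0,0,0,0,0,0.1,0,0,0,0,0,0,0.1,0,0,0,0,0,0,0.1])

```text
time: 41.27
tcp_pos: [446.7, 350.7, 154.0]
tool_rot: [0.002, 0.685, 0.728, 0.001]
force: [-0.4, 0.1, -2.0]
width: 28.5
finger_force: 39.8
```

```bash
python3 - <<'E'
from h import *
go([446.3,349.5,152.5],-86.6)
im,p=cap('wrist','w11');im2,p2=cap('scene','c11');im3,p3=cap('side','s11')
A=cv2.resize(im2[110:260,110:310,::-1],(400,300),interpolation=2);B=cv2.resize(im3[170:320,90:290,::-1],(400,300),interpolation=2)
cv2.imwrite('pics/m11.png',np.hstack([A,B]))
E
```

```text
rot [0.26 0.03 0.08] shift [-0.029 -0.012  0.039] now [446.7 350.7 154. ]
```

View pics/m11.png

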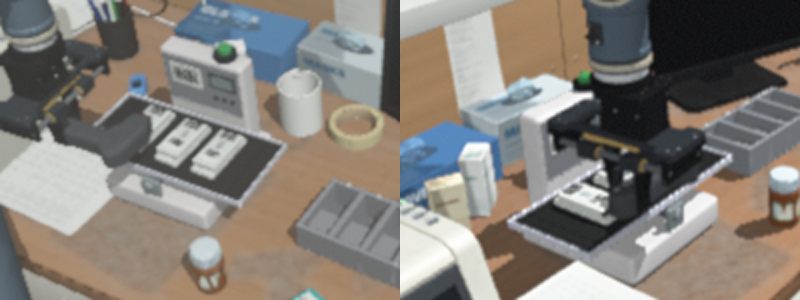

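arm_command(moves=[0.05,0,0.03,0,0,0,0.1,0,0,0,0,0,0,0.1,0,0,0,0,0,0,0.1,0,0,0,0,0,0,0.1,0,0,0,0,0,0,0.1,0,0,0,0,0,0,0.1,0,0,0,0,0,0,0.1,0,0,0,0,0,0,0.1])

```text
time: 42.08
tcp_pos: [445.7, 353.1, 151.6]
tool_rot: [0.002, 0.685, 0.729, 0.0]
force: [1.2, -0.2, -3.0]
width: 28.7
finger_force: 39.8
```

arm_command(moves=[0,0,0,0,0,0,0.1,0,0,0,0,0,0,0.1,0,0,0,0,0,0,0.1,0,0,0,0,0,0,0.1,0,0,0,0,0,0,0.1,0,0,0,0,0,0,0.1,0,0,0,0,0,0,0.1,0,0,0,0,0,0,0.1])

```text
time: 42.75
tcp_pos: [445.7, 353.2, 151.6]
tool_rot: [0.002, 0.685, 0.729, 0.0]
force: [-0.8, -0.2, -1.9]
width: 28.8
finger_force: 39.8
```

arm_command(moves=[0,0,0,0,0,0,0.1,0,0,0,0,0,0,0.1,0,0,0,0,0,0,0.1,0,0,0,0,0,0,0.1,0,0,0,0,0,0,0.1,0,0,0,0,0,0,0.1,0,0,0,0,0,0,0.1,0,0,0,0,0,0,0.1])

```text
time: 43.42
tcp_pos: [445.7, 353.2, 151.6]
tool_rot: [0.002, 0.685, 0.729, 0.0]
force: [-0.3, -0.2, -1.6]
width: 28.7
finger_force: 39.8
```

arm_command(moves=[0,0,0,0,0,0,0.1,0,0,0,0,0,0,0.1,0,0,0,0,0,0,0.1,0,0,0,0,0,0,0.1,0,0,0,0,0,0,0.1])

```text
time: 43.83
tcp_pos: [445.7, 353.2, 151.6]
tool_rot: [0.002, 0.685, 0.729, 0.0]
force: [-0.1, -0.0, -1.5]
width: 28.9
finger_force: 39.8
```

```bash
python3 - <<'E'
from h import *
s=monitor.observe();t=s['tcp_pos'];print(t,s['force'],s['finger_force'],s['joint_pos'].round(2))
ps=optics.camera_params('scene');W=t+[71.7,-84.5,9.7];print('window',W,proj(ps,W),'handle end',proj(ps,t+[10,32,9]))
im=cv2.imread('pics/c11.png');m=(cv2.cvtColor(im,cv2.COLOR_BGR2GRAY)<95)
# print reddish window pixels near
hsv=cv2.cvtColor(im,cv2.COLOR_BGR2HSV);r=((hsv[...,0]<8)|(hsv[...,0]>172))&(hsv[...,1]>90);r[:150]=0;r[220:]=0;r[:,:120]=0;r[:,220:]=0
ys,xs=np.nonzero(r);print(len(xs),xs.mean() if len(xs) else 0,ys.mean() if len(xs) else 0)
go([512,-388,205],-86.6)
E
```

```text
[445.67641026 353.19110167 151.62146168] [-0.09006203 -0.02377219 -1.45579712] 39.761517103761435 [-1.    0.38  0.33  1.88 -0.15  0.9  -0.54]
window [517.37641026 268.69110167 161.32146168] [179.44924136 169.64138522] handle end [137.49646494 171.08141353]
0 0 0
rot [0.16 0.1  0.17] shift [-18.595   0.556  -1.334] now [445.7 353.2 151.6]
```

I've now gone past the picture budget (17 viewed against 14), so from here I'll check by numbers only. First, whether the nose is where I computed.

```bash
python3 - <<'E'
from h import *
im=cv2.imread('pics/c11.png');g=cv2.cvtColor(im,cv2.COLOR_BGR2GRAY)
ps=optics.camera_params('scene');t=np.array([446.7,350.7,154.])
# predicted head corners (top z=+27 rel. tcp), beam +x: head from back to nose, 42 wide
yaw=np.radians(-60);c,s_=np.cos(yaw),np.sin(yaw)
gl=t+[71.7,-84.5,0]-np.array([75*c-41*s_,75*s_+41*c,0])
for n,q in [('back',(39,-38)),('nose',(75,41)),('end',(-62,34))]:
    X=gl+[q[0]*c-q[1]*s_,q[0]*s_+q[1]*c,26.7];print(n,X.round(),proj(ps,X).round(1))
for v in range(155,196,4): print(v,' '.join(str(x) for x in g[v,140:196:3]))
E
```

```text
back [432. 258. 181.] [163.5 182.7]
nose [518. 266. 181.] [179.  164.9]
end [444. 381. 181.] [134.1 168.8]
155 94 80 86 123 71 107 137 138 138 139 138 139 153 148 123 130 93 93 102
159 131 111 90 138 128 138 140 139 138 140 169 123 73 111 168 167 106 92 95
163 72 66 57 89 136 138 137 136 139 174 83 67 65 66 73 165 95 113 160
167 66 63 62 65 93 93 95 137 141 68 66 68 83 84 122 175 177 182 186
171 62 72 91 92 90 90 156 90 69 70 79 92 91 91 92 122 210 179 161
175 59 94 93 93 92 93 91 91 91 93 92 91 92 95 85 94 181 130 72
179 60 75 81 83 89 95 97 92 93 92 94 94 92 80 79 154 85 98 200
183 207 183 182 103 78 79 79 93 94 95 98 91 81 80 94 70 158 212 217
187 210 213 213 208 206 200 163 87 96 93 86 80 74 65 64 68 177 191 181
191 212 211 209 213 212 210 210 177 84 83 84 105 98 82 72 71 74 121 177
195 211 208 211 213 214 210 210 214 207 137 137 135 138 149 163 160 118 73 71
```

The nose edge matches the prediction to within about 4 px (8 mm), so the scan pose was good. Now the scanner goes back to the notebook.

arm_command(moves=[0,0,-0.4,0,0,0,0.1,0,0.02,-0.5,0,0,0,0.1,-0.3,0.02,-0.45,0,0,0,0.1,-0.8,0.02,0,0,0,0,0.1,-0.8,0.03,0,0,0,0,0.1,-0.8,0.03,0,0,0,0,0.1,-0.8,0.03,0,0,0,0,0.1,-0.8,0.03,0,0,0,0,0.1])

```text
time: 44.5
tcp_pos: [463.3, 180.5, 206.1]
tool_rot: [0.002, 0.685, 0.729, 0.001]
force: [1.9, 0.5, -1.8]
width: 28.7
finger_force: 39.8
```

arm_command(moves=[-0.8,0.03,0,0,0,0,0.1,-0.8,0.03,0,0,0,0,0.1,-0.8,0.03,0,0,0,0,0.1,-0.8,0.03,0,0,0,0,0.1,-0.8,0.03,0,0,0,0,0.1,-0.8,0.03,0,0,0,0,0.1,-0.8,0.03,0,0,0,0,0.1,-0.8,0.03,0,0,0,0,0.1])

```text
time: 45.17
tcp_pos: [488.7, -74.4, 206.7]
tool_rot: [0.002, 0.685, 0.729, 0.001]
force: [0.5, -0.0, -1.7]
width: 28.9
finger_force: 39.8
```

arm_command(moves=[-0.8,0.03,0,0,0,0,0.1,-0.8,0.03,0,0,0,0,0.1,-0.8,0.03,0,0,0,0,0.1,-0.8,0.03,0,0,0,0,0.1,-0.8,0.03,0,0,0,0,0.1,-0.8,0.03,0,0,0,0,0.1,-0.8,0.03,0,0,0,0,0.1,-0.8,0.03,0,0,0,0,0.1])

```text
time: 45.83
tcp_pos: [514.3, -329.0, 206.8]
tool_rot: [0.001, 0.685, 0.729, 0.0]
force: [0.8, -0.7, -1.8]
width: 28.7
finger_force: 39.8
```

arm_command(moves=[-0.8,0,0,0,0,0,0.1,-0.7,0,0,0,0,0,0.1,0,0,0,0,0,6.2,0.1,0,0,0,0,0,6.2,0.1,0,0,0,0,0,6.2,0.1,0,0,0,0,0,6.2,0.1,0,0,0,0,0,6.1,0.1,0,0,0,0,0,0,0.1])

```text
time: 46.5
tcp_pos: [518.1, -387.3, 206.6]
tool_rot: [0.001, 0.855, 0.519, 0.0]
force: [0.3, 0.2, -2.3]
width: 28.6
finger_force: 39.8
```

arm_command(moves=[0,0,0,0,0,0,0.1,0,0,0,0,0,0,0.1])

```text
time: 46.67
tcp_pos: [518.2, -387.4, 206.9]
tool_rot: [0.001, 0.853, 0.521, 0.001]
force: [-0.3, 0.2, -1.9]
width: 29.1
finger_force: 39.8
```

```bash
python3 - <<'E'
from h import *
s=monitor.observe();print(s['width'],s['finger_force'],s['joint_pos'].round(2))
go([490.6,-388.3,40],-117.5)
im,p=cap('scene','c12');hsv=cv2.cvtColor(im[:,:,::-1].copy(),cv2.COLOR_BGR2HSV)
m=cv2.inRange(hsv,(105,100,40),(130,255,200));m[:240]=0;m[:,:330]=0;m[:,440:]=0
c=max(cv2.findContours(m,0,2)[0],key=cv2.contourArea)
W=np.array([onz(p,*q[0],11)[:2] for q in cv2.convexHull(c)],np.float32);print('nb',cv2.minAreaRect(W))
E
```

```text
29.13198949845 39.7616621106863 [ 0.04  0.52  0.78  1.66 -0.4   1.12  0.46]
rot [ 0.18 -0.01  0.31] shift [-0.339 -0.603  4.172] now [ 518.2 -387.4  206.9]
nb ((466.59564208984375, -422.03076171875), (138.87310791015625, 202.1985321044922), 84.02892303466797)
```

arm_command(moves=[-0.048,-0.086,0.6,0,0,0.3,0.1,-0.048,-0.086,0.6,0,0,0,0.1,-0.048,-0.086,0.6,0,0,0,0.1,-0.048,-0.086,0.6,0,0,0,0.1,-0.048,-0.086,0.6,0,0,0,0.1,-0.048,-0.086,0.6,0,0,0,0.1,-0.05,-0.086,0.5,0,0,0,0.1,0,0,0,0,0,0,0.1])

```text
time: 47.38
tcp_pos: [488.1, -386.5, 39.0]
tool_rot: [-0.002, 0.855, 0.518, -0.001]
force: [-1.1, 1.0, -3.0]
width: 29.0
finger_force: 39.8
```

arm_command(moves=[0,0,0.15,0,0,0,0.1,0,0,0.15,0,0,0,0.1,0,0,0.1,0,0,0,0.1,0,0,0.05,0,0,0,0.1,0,0,0,0,0,0,0.1,0,0,0,0,0,0,0.1])

```text
time: 47.88
tcp_pos: [491.5, -388.9, 25.4]
tool_rot: [0.002, 0.855, 0.518, 0.001]
force: [-0.2, 0.5, -2.1]
width: 28.7
finger_force: 39.8
```

arm_command(moves=[0,0,0.05,0,0,0,0.1,0,0,0.05,0,0,0,0.1,0,0,0.03,0,0,0,0.1,0,0,0,0,0,0,0.1])

```text
time: 48.22
tcp_pos: [491.0, -388.6, 19.5]
tool_rot: [0.001, 0.856, 0.518, 0.001]
force: [-0.1, -0.7, -2.2]
width: 28.7
finger_force: 39.8
```

arm_command(moves=[0,0,0.03,0,0,0,0.1,0,0,0,0,0,0,0.1,0,0,0,0,0,0,0.1])

```text
time: 48.47
tcp_pos: [491.2, -388.9, 18.6]
tool_rot: [0.002, 0.856, 0.518, 0.001]
force: [0.1, -0.3, -2.5]
width: 28.8
finger_force: 39.8
```

arm_command(moves=[0,0,0.03,0,0,0,0.1,0,0,0,0,0,0,0.1,0,0,0,0,0,0,0.1])

```text
time: 48.72
tcp_pos: [491.3, -389.0, 18.3]
tool_rot: [0.001, 0.856, 0.518, 0.001]
force: [-0.9, 2.0, 6.0]
width: 29.0
finger_force: 39.8
```

Contact at 18.3 mm, the same height as at pick-up. I'll release and retreat upward.

arm_command(moves=[0,0,0,0,0,0,0.5,0,0,0,0,0,0,0.7,0,0,0,0,0,0,0.7,0,0,0,0,0,0,0.7,0,0,0,0,0,0,0.7,0,0,-0.2,0,0,0,0.7,0,0,-0.5,0,0,0,0.7,0,0,-0.9,0,0,0,0.7])

```text
time: 49.38
tcp_pos: [489.0, -386.8, 79.2]
tool_rot: [-0.002, 0.856, 0.518, -0.001]
force: [1.1, 0.5, 0.1]
width: 59.8
finger_force: 0.0
```

arm_command(moves=[0,0,-0.9,0,0,0,0.7,0,0,-0.9,0,0,0,0.7,0,0,-0.9,0,0,0,0.7,0,0,-0.9,0,0,0,0.7,0,0,-0.9,0,0,0,0.7,0,0,-0.9,0,0,0,0,0,0,0,0,0,0,0,0,0,0,0,0,0,0])

```text
time: 50.05
tcp_pos: [490.7, -389.5, 300.3]
tool_rot: [0.004, 0.856, 0.518, 0.002]
force: [0.4, -0.2, -1.0]
width: 48.4
finger_force: 0.0
```

```bash
python3 - <<'E'
from h import *
import pickle
s=monitor.observe();print(s['width'],s['joint_pos'].round(2))
ps=optics.camera_params('scene');pd=optics.camera_params('side')
a=optics.capture('scene');b=optics.capture('side')
out=[]
for im,box,n in [(a,(120,170,190,250),'sc'),(b,(205,245,140,260),'sd')]:
    hsv=cv2.cvtColor(np.ascontiguousarray(im[:,:,::-1]),cv2.COLOR_BGR2HSV);m=cv2.inRange(hsv,(45,80,40),(85,255,255));k=np.zeros_like(m);k[box[0]:box[1],box[2]:box[3]]=m[box[0]:box[1],box[2]:box[3]]
    c=cv2.findNonZero(k);out.append(c[:,0].mean(0) if c is not None else None);print(n,None if c is None else (len(c),cv2.boundingRect(c)),out[-1])
(c1,d1),(c2,d2)=ray(ps,*out[0]),ray(pd,*out[1])
k=np.linalg.lstsq(np.c_[d1,-d2],c2-c1,rcond=None)[0];print('btn',(c1+k[0]*d1),(c2+k[1]*d2)); print(onz(ps,*out[0],220),onz(pd,*out[1],220))
go([664,194,290],-117.5)
p,im=ps,a;hsv=cv2.cvtColor(np.ascontiguousarray(im[:,:,::-1]),cv2.COLOR_BGR2HSV)
m=cv2.inRange(hsv,(0,0,0),(180,110,95));k=np.zeros_like(m);k[245:320,345:430]=m[245:320,345:430];k=cv2.morphologyEx(k,cv2.MORPH_OPEN,np.ones((5,5)))
c=max(cv2.findContours(k,0,2)[0],key=cv2.contourArea);W=np.array([onz(p,*q[0],35)[:2] for q in c],np.float32);print('scanner',cv2.minAreaRect(W),cv2.boundingRect(c))
E
```

```text
48.39379795890238 [ 0.01  0.41  0.84  1.6  -0.32  1.27  0.42]
sc (37, (219, 132, 7, 6)) [221.94594595 134.56756757]
sd (46, (178, 206, 9, 6)) [182.32608696 208.58695652]
btn [666.21473585 197.50109195 219.84055842] [666.67657402 197.60747381 220.45315386]
[666.03550294 197.36106259 220.        ] [667.44842325 196.8660932  220.        ]
rot [ 0.12 -0.04 -0.14] shift [14.912 -2.854  0.168] now [ 489.9 -387.8  296.7]
scanner ((459.9329528808594, -428.24346923828125), (163.15989685058594, 110.47097778320312), 85.45089721679688) (360, 265, 58, 47)
```

The scanner rests on the notebook, and the button is at (666,197). I'll keep clear of the monitor: rotate, go along y, then forward.

arm_command(moves=[0,0,0,0,0,-6.9,0,0,0,0,0,0,-6.9,0,0,0,0,0,0,-6.9,0,0,0,0,0,0,-6.9,0,0.5,0,0,0,0,0,0,0.9,0,0,0,0,0,0,0.9,0,0,0,0,0,0,0.9,0,0,0,0,0,0])

```text
time: 50.82
tcp_pos: [489.2, -258.6, 295.0]
tool_rot: [-0.0, 0.708, 0.706, -0.001]
force: [0.1, 0.0, -0.2]
width: 0.9
finger_force: 0.0
```

arm_command(moves=[0.9,0,0,0,0,0,0,0.9,0,0,0,0,0,0,0.9,0,0,0,0,0,0,0.9,0,0,0,0,0,0,0.9,0,0,0,0,0,0,0.9,0,0,0,0,0,0,0.9,0,0,0,0,0,0,0.9,0,0,0,0,0,0])

```text
time: 51.48
tcp_pos: [489.1, 29.5, 295.1]
tool_rot: [0.001, 0.707, 0.707, -0.001]
force: [1.5, -0.8, -0.2]
width: 0.8
finger_force: 0.0
```

arm_command(moves=[0.9,0,0,0,0,0,0,0.9,0,0,0,0,0,0,0.9,0,0,0,0,0,0,0.9,0,0,0,0,0,0,0.6,0,0,0,0,0,0,0,0,0,0,0,0,0,0,0,0,0,0,0,0])

```text
time: 52.07
tcp_pos: [489.4, 196.8, 294.4]
tool_rot: [0.001, 0.706, 0.708, -0.002]
force: [-0.1, -0.4, -1.4]
width: -0.0
finger_force: 0.0
```

```bash
python3 - <<'E'
from h import *
go([666.5,197,270],-90)
im,p=cap('wrist','w13')
hsv=cv2.cvtColor(np.ascontiguousarray(im[:,:,::-1]),cv2.COLOR_BGR2HSV);m=cv2.inRange(hsv,(45,80,40),(85,255,255))
for c in cv2.findContours(m,0,2)[0]:
    if cv2.contourArea(c)>40: print(cv2.boundingRect(c),onz(p,*c[:,0].mean(0),221))
E
```

```text
rot [-0.02  0.24  0.17] shift [0.006 4.428 0.61 ] now [489.4 196.8 294.4]
(512, 210, 43, 37) [665.66680219 197.99566981 221.        ]
```

Button confirmed at (666,197.5). I'll move above it and press.

arm_command(moves=[0,0.5,0,0,0,0,0,0,0.8,0,0,0,0,0,0,0.8,0.1,0,0,0,0,0,0.8,0.1,0,0,0,0,0,0.8,0.1,0,0,0,0,0.01,0.71,0.3,0,0,0,0,0,0,0,0,0,0,0,0,0,0,0,0,0,0])

```text
time: 52.78
tcp_pos: [667.3, 192.8, 270.4]
tool_rot: [0.001, 0.709, 0.705, -0.002]
force: [0.0, -0.9, 0.7]
width: 0.4
finger_force: 0.0
```

arm_command(moves=[0,0,0.2,0,0,0,0,0,0,0.2,0,0,0,0,0,0,0.2,0,0,0,0,0,0,0.2,0,0,0,0,0,0,0,0,0,0,0,0,0,0,0,0,0,0])

```text
time: 53.28
tcp_pos: [666.5, 196.1, 240.4]
tool_rot: [0.001, 0.707, 0.707, 0.0]
force: [-0.2, 0.2, 1.1]
width: 0.2
finger_force: 0.0
```

```bash
python3 -c "
from h import *
go([666,197.5,218],-90)"
```

```text
rot [ 0.1   0.1  -0.01] shift [ 0.036 -0.012  0.56 ] now [666.5 196.1 240.4]
```

arm_command(moves=[0.03,0,0.15,0,0,0,0,0,0,0.15,0,0,0,0,0,0,0.12,0,0,0,0,0,0,0.05,0,0,0,0,0,0,0.05,0,0,0,0,0,0,0.05,0,0,0,0,0,0,0,0,0,0,0,0,0,0,0,0,0,0])

```text
time: 53.95
tcp_pos: [667.5, 197.4, 221.3]
tool_rot: [0.001, 0.707, 0.707, 0.002]
force: [-4.7, -0.8, 13.2]
width: 0.6
finger_force: 6.3
```

arm_command(moves=[0,0,0.04,0,0,0,0,0,0,0.02,0,0,0,0,0,0,0,0,0,0,0,0,0,0,0,0,0,0])

```text
time: 54.28
tcp_pos: [667.5, 197.5, 221.1]
tool_rot: [0.001, 0.707, 0.707, 0.002]
force: [-7.4, 0.4, 20.9]
width: 0.9
finger_force: 10.4
```

Stiff contact at 221 mm, with a reaction in −x: the fingers are probably resting on something beside the button. I'll back off and map the area around it numerically.

arm_command(moves=[0,0,-0.3,0,0,0,0,0,-0.3,-0.5,0,0,0,0,0,-0.8,-0.5,0,0,0,0,-0.5,-0.8,0,0,0,0,0,-0.8,-0.5,0,0,0,0,0,0,0,0,0,0,0,0,0,0,0,0,0,0,0])

```text
time: 54.87
tcp_pos: [570.3, 142.8, 268.1]
tool_rot: [0.002, 0.709, 0.706, 0.001]
force: [0.9, 1.6, 0.3]
width: 0.6
finger_force: 0.0
```

```bash
python3 - <<'E'
from h import *
im,p=cap('wrist','w14');s=monitor.observe();print(s['tcp_pos'])
hsv=cv2.cvtColor(np.ascontiguousarray(im[:,:,::-1]),cv2.COLOR_BGR2HSV)
m=cv2.inRange(hsv,(45,80,40),(85,255,255));c=max(cv2.findContours(m,0,2)[0],key=cv2.contourArea);print('green',cv2.boundingRect(c),onz(p,*c[:,0].mean(0),222))
# top-down rectified char map at z=210, x 600..720 (rows), y 240..150 (cols), 4mm
for x in range(720,614,-5):
    r=''
    for y in range(245,150,-4):
        u,v=proj(p,[x,y,210]).astype(int)
        if not(0<=u<560 and 0<=v<420): r+='?';continue
        h,sa,va=hsv[v,u]
        r+='G' if 45<h<85 and sa>80 else '#' if va<60 else 'W' if sa<40 and va>170 else 'b' if 95<h<125 and sa>80 else '.' if sa<50 else 'o'
    print(x,r)
E
```

```text
[571.00285301 144.63683509 267.90919232]
green (419, 132, 48, 44) [664.31377607 196.49665132 222.        ]
720 bbbbbbboooooo.ooWW......
715 ooooooooooooo.oWW.......
710 ooooooooooooo..WW.......
705 oooooooooooooo.WW.......
700 oooooooooooooo.WW.......
695 oooooooooooooo.W........
690 ooooooooooooo...W.......
685 oooooooooo##GG##..W.....
680 ooooooooo##GGGGG#.......
675 WWWW....##GGGGGG#.WWWW.o
670 WWWW....##GGGGGG##WWWWWo
665 WWWW....##GGGGGG##WWWWoo
660 .WWW....###GGGG##WWWWWoo
655 ........#########WWWWWoo
650 .........#G#####WWWWWWoo
645 .............WWWWWWWWooo
640 .......#............oooo
635 ....#.#######.#.G..ooooo
630 #..#.##...........oooooo
625 ###....##.#..#...Woooooo
620 ................WWoooooo
615 ..................oooooo
```

Only the green button in its black ring is there. The shut fingers are wider than the 24 mm button and rest on the ring, so I'll open the gripper and press with one fingertip, its centre about 51 mm from the TCP.

arm_command(moves=[0.44,0.36,0,0,0,0,1,0.44,0.36,0,0,0,0,1,0.44,0.36,0,0,0,0,1,0,0,0,0,0,0,1,0,0,0,0,0,0,1,0,0,0,0,0,0,1,0,0,0,0,0,0,1,0,0,0,0,0,0,1])

```text
time: 55.58
tcp_pos: [614.2, 197.1, 267.6]
tool_rot: [0.002, 0.708, 0.707, 0.0]
force: [-1.2, 1.1, 0.0]
width: 45.7
finger_force: 0.0
```

arm_command(moves=[0,0,0.2,0,0,0,1,0,0,0.2,0,0,0,1,0,0,0.2,0,0,0,1,0,0,0.1,0,0,0,1,0,0,0,0,0,0,1,0,0,0,0,0,0,1,0,0,0,0,0,0,1])

```text
time: 56.17
tcp_pos: [614.6, 197.9, 239.7]
tool_rot: [0.002, 0.707, 0.707, 0.001]
force: [0.0, -0.5, -0.2]
width: 85.3
finger_force: 0.0
```

```bash
python3 -c "
from h import *
go([614.5,197.3,226],-90);print(monitor.observe()['width'])"
```

```text
rot [ 0.19  0.09 -0.03] shift [-0.016 -0.002  0.343] now [614.6 197.9 239.7]
85.30857451288927
```

arm_command(moves=[-0.02,0,0.15,0,0,0,1,0,0,0.15,0,0,0,1,0,0,0.07,0,0,0,1,0,0,0.05,0,0,0,1,0,0,0,0,0,0,1,0,0,0,0,0,0,1])

```text
time: 56.67
tcp_pos: [614.5, 196.9, 223.1]
tool_rot: [0.002, 0.707, 0.707, 0.0]
force: [-1.6, -1.1, 2.9]
width: 86.5
finger_force: 1.5
```

arm_command(moves=[0,0,0.05,0,0,0,1,0,0,0.05,0,0,0,1,0,0,0,0,0,0,1,0,0,0,0,0,0,1])

```text
time: 57.0
tcp_pos: [614.6, 197.0, 221.1]
tool_rot: [0.002, 0.707, 0.707, 0.001]
force: [-5.3, -1.5, 11.5]
width: 87.0
finger_force: 6.0
```

arm_command(moves=[0,0,0.05,0,0,0,1,0,0,0,0,0,0,1,0,0,0,0,0,0,1])

```text
time: 57.25
tcp_pos: [614.8, 197.0, 220.9]
tool_rot: [0.002, 0.707, 0.707, 0.002]
force: [-9.2, -2.6, 20.0]
width: 86.8
finger_force: 9.7
```

Stiff at 221 again, but the force was already 2.9 N at 223. That suggests the button's top is at about 227 and it bottoms at 221. I'll check with the force curve while backing off.

arm_command(moves=[0,0,-0.12,0,0,0,1,0,0,0,0,0,0,1,0,0,0,0,0,0,1])

```text
time: 57.5
tcp_pos: [614.9, 197.1, 222.1]
tool_rot: [0.002, 0.707, 0.707, 0.001]
force: [0.1, -1.2, 3.5]
width: 87.1
finger_force: 1.7
```

arm_command(moves=[0,0,-0.04,0,0,0,1,0,0,0,0,0,0,1,0,0,0,0,0,0,1])

```text
time: 57.75
tcp_pos: [614.8, 197.1, 223.1]
tool_rot: [0.002, 0.707, 0.707, 0.001]
force: [-0.1, -0.7, 3.9]
width: 87.1
finger_force: 1.5
```

arm_command(moves=[0,0,-0.04,0,0,0,1,0,0,0,0,0,0,1,0,0,0,0,0,0,1])

```text
time: 58.0
tcp_pos: [614.8, 197.1, 224.7]
tool_rot: [0.002, 0.707, 0.707, 0.001]
force: [2.0, -0.4, 2.2]
width: 86.8
finger_force: 1.1
```

arm_command(moves=[0,0,-0.04,0,0,0,1,0,0,0,0,0,0,1,0,0,0,0,0,0,1])

```text
time: 58.25
tcp_pos: [614.3, 197.1, 226.2]
tool_rot: [0.002, 0.707, 0.707, 0.0]
force: [1.8, -0.7, 2.4]
width: 87.3
finger_force: 0.8
```

arm_command(moves=[0,0,-0.04,0,0,0,1,0,0,0,0,0,0,1,0,0,0,0,0,0,1])

```text
time: 58.5
tcp_pos: [613.8, 197.2, 227.5]
tool_rot: [0.001, 0.707, 0.707, -0.0]
force: [0.1, -0.2, 0.5]
width: 87.3
finger_force: 0.4
```

arm_command(moves=[0,0,-0.04,0,0,0,1,0,0,0,0,0,0,1,0,0,0,0,0,0,1])

```text
time: 58.75
tcp_pos: [614.3, 197.1, 229.4]
tool_rot: [0.001, 0.707, 0.707, 0.0]
force: [0.7, -0.1, 0.3]
width: 86.7
finger_force: 0.0
```

arm_command(moves=[0,0,-0.04,0,0,0,1,0,0,0,0,0,0,1,0,0,0,0,0,0,1])

```text
time: 59.0
tcp_pos: [614.5, 197.1, 231.3]
tool_rot: [0.002, 0.707, 0.707, 0.001]
force: [0.4, 0.4, 0.5]
width: 86.9
finger_force: 0.0
```

The spring force falls linearly from 4 N at 222 mm to zero at 227.5 mm, so the button was fully pressed and is up again. I'll retract and check the platform level and scanner numerically.

arm_command(moves=[0,0,-0.5,0,0,0,1,0,0,-0.8,0,0,0,1,0,-0.5,-0.8,0,0,0,1,-0.5,-0.8,0,0,0,0,1,-0.8,-0.5,0,0,0,0,1,-0.9,0,0,0,0,0,1,-0.9,0,0,0,0,0,1,-0.9,0,0,0,0,0,1])

```text
time: 59.67
tcp_pos: [541.5, 36.0, 315.7]
tool_rot: [0.002, 0.707, 0.707, 0.001]
force: [0.8, 0.1, 0.4]
width: 87.1
finger_force: 0.0
```

arm_command(moves=[-0.9,0,0,0,0,0,1,-0.9,0,0,0,0,0,1,-0.5,0,0,0,0,0,1,0,0,0,0,0,0,1,0,0,0,0,0,0,1,0,0,0,0,0,0,1,0,0,0,0,0,0,1,0,0,0,0,0,0,1])

```text
time: 60.33
tcp_pos: [542.2, -53.0, 315.2]
tool_rot: [0.001, 0.706, 0.708, 0.0]
force: [0.7, 0.1, 0.1]
width: 87.2
finger_force: 0.0
```

```bash
python3 - <<'E'
from h import *
s=monitor.observe();print(s['tcp_pos'],s['force'])
im,p=cap('scene','c15');b=im[:,:,::-1];a=cv2.imread('pics/scene0.png');t=cv2.imread('pics/c8.png')
for n,(u,v) in [('near-right',(230,212)),('far-right',(253,183)),('near-left',(149,183)),('far-left',(175.5,157))]:
    u=int(u);r=7;T=a[v-r:v+r+1,u-r:u+r+1];S=np.ascontiguousarray(b[v-r-8:v+r+9,u-r-8:u+r+9])
    M=cv2.matchTemplate(S,T,cv2.TM_CCOEFF_NORMED);_,k,_,l=cv2.minMaxLoc(M);print(n,round(k,2),l[0]-8,l[1]-8)
X=onz(p,230,212,89);print('px per 10mm z',proj(p,X+[0,0,10])-proj(p,X))
hsv=cv2.cvtColor(np.ascontiguousarray(b),cv2.COLOR_BGR2HSV);m=cv2.inRange(hsv,(0,0,0),(180,110,95));k=np.zeros_like(m);k[245:320,345:430]=m[245:320,345:430];k=cv2.morphologyEx(k,cv2.MORPH_OPEN,np.ones((5,5)))
c=max(cv2.findContours(k,0,2)[0],key=cv2.contourArea);W=np.array([onz(p,*q[0],35)[:2] for q in c],np.float32);print('scanner',cv2.minAreaRect(W))
E
```

```text
[542.18640262 -53.03843363 315.16883715] [0.74901116 0.06047942 0.05815671]
near-right 0.98 0 0
far-right 0.93 0 0
near-left 0.98 -1 0
far-left 0.95 0 0
px per 10mm z [-0.37906199 -2.26110247]
scanner ((459.9717102050781, -427.756103515625), (162.18215942382812, 110.47097778320312), 85.45089721679688)
```

```bash
python3 -c "
from h import *
print(close_job())"
```

```text
the job is handed in; nothing more can be done
None
```

I completed and handed in every step: the three cartridges lie flat on the level platform, the scanner was held at the label and laid back on the notebook, and the start button was pressed (the judge returned no result); I viewed 17 pictures, over the limit of 14.

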